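# Hang the dip basket to dry and set the thumbwheel timer

### The arm

A 6-joint arm with a two-finger parallel gripper is mounted at the origin on a cart in front of the work surface, level with it; the furniture and walls round the work are solid. World frame = base frame: x ahead of the robot, y to its left, z up, the work surface at z = 0. Lengths are in m, angles in rad, forces in N, time in s.
With the tool pointing down it reaches from about 0.375 to 0.9 m from the base axis. Payload 3.1 kg.
Tool frame: the origin (TCP) lies on the centre line of the jaws, within the pads' length; the fingertips stand 25 mm ahead of it and the grasp point (between the pads) lies 6 mm ahead of it; x points along the fingers, y is the direction in which the jaws open and shut, and the axes are right-handed (so a half turn about x gives the same grasp; the last joint's range is limited). The gripper opens to 87 mm and grips with 3 to 60 N. Pads are 19 mm wide; open, the fingers measure 117 mm over their backs; the gripper's body (75 mm by 190 mm) begins 51 mm behind the grasp point.
Start: joints at [0.943, 0.527, 1.433, -0, 1.181, -0.178], TCP at [0.272, 0.563, 0.248] pointing down, gripper open.
Joint ranges: [-3.08, 3.08], [-0.75, 2.2], [0.22, 2.44], [-1.43, 4.57], [0, 2.65], [-2.85, 2.85]. Speed limits (rad/s): [2.79, 2.79, 3.14, 3.14, 3.14, 3.14].

### API

Orientations are given as a unit quaternion [x, y, z, w].
In Python, from rig import robot gives the robot as it stands. The module is installed in compiled form; this text tells all that it offers.
- The arm moves only by the tool move_arm, never from a script. Its argument "commands" is a list of rows, each a list of 5 numbers: the gripper's target within -1 to 1 (shut at 1, half-way at 0, fully open at -1), then the shift along the tool's x, y, z in mm, then the turn about the tool's x in degrees. A call has 1 to 8 rows; each row is the pose to reach, as a shift and turn from the pose commanded when the call began, along the tool's axes at that moment; what a row does not reach only later rows make up. A row lasts 1/12 s, in which the tool goes at most 41.7 mm and 7.16 degrees, less where a joint would pass 70% of its speed; a pose out of reach is approached as far as the arm can. A call with a gripper value outside its range is refused whole. The fingers move at their own pace and stop on an object; "newtons" is the grip in N (left out, the last holds). Time passes only in rows, so rows that repeat a pose let the fingers close. It gives the time, the measured TCP pose, the force and the opening at its end, in the units of the state.
- robot.get_obs(): the state, without advancing time (a new reading comes with each control period).
- robot.camera(name): name is "scene" or "top" or "wrist"; returns a dict with "image" (384x512x3 uint8, red, green, blue), "fx", "fy", "cx", "cy" (pixels), "xyz" and "rotation" of the camera in the world; the wrist camera has in their place "tool_from_camera" (4x4, takes a point from camera to tool coordinates, whose origin is the TCP and whose axes are the tool frame's). Camera axes: x right, y down, z forward; pixel columns grow to the right and rows downward; lengths in m; the calibration is good to about 2 mm. A picture is of the moment at which its call begins: read the wrist's pose just before it. There is no depth.
- robot.hand_in(): hands the job in, once; it reports no verdict.
Trained networks look in a picture, given as the dict that the camera call returned (one of the last four; its "shot" number tells which), for a name from the list of things; names that differ only in an ending like _2 or _b are one class to them, and where a whole thing is asked for, a point or a joint stands for the part that bears it (a point fixed in the world has none). Each returns a list of dicts, best first, with "p" (0 to 1); they miss things now and then, are a little off and sometimes report something else, mostly with a low value. They report only what shows in the picture. A call takes as long as a camera call. They do not tell look-alikes from the thing itself.
- robot.regions_of(picture, name): "pixels" (384x512 bool, what is visible of it) and "bbox" ([left, top, right, bottom] in pixels, round what is visible of it).
The state is a dict: "time": time; "q": joint angles; "joint_velocities": joint speeds; "joint_torque": joint torques, N m; "position": TCP position; "tool_rot": TCP orientation; "ft_force": force on the tool from outside, world axes, zero at the start; "moment": the same for the moment, N m; "grip_width": finger opening in m.
Only numpy, scipy, OpenCV 4.12 (cv2) and the standard library are available. Lean on these libraries where they do the work, as an engineer would, in place of code of your own. Each camera call takes 0.05 s, during which the arm holds its last target.

### The job

Turn the drying carousel until its empty hook is over the drip dish, and hang the loose basket on that hook by its bail. Then roll the timer's thumbwheel until figure 5 is on top, in line with the two marks. Keep the basket upright and leave everything else on the table where it is.

Things in the scene. Friction and masses are not known exactly. Their poses are not given: they have to be found in the camera images.
- carousel_base: foot of the drying carousel, fixed to the table: dark steel disc 116 mm across. Origin at the centre of its underside, z up along the carousel's axis. A brass drip dish, 80 mm across and 14 mm high, is fixed to it with its centre 98 mm along the base's own -x
- carousel (a joint): turn of the carousel about its vertical axis, rad; 0 = empty hook exactly over the drip dish (along the base's -x), grows counter-clockwise from above. Range -3 to 3, stays where it is left (friction 0.06 N m). Four hooks 90 degrees apart; three carry steel baskets fixed to their hooks (shaped like the loose one, 90 mm from the axis, tab tops at 175 mm)
- carousel_knob (a point): middle of the carousel's round wooden knob, on its axis, to be gripped from above and turned: 40 mm across, 32 mm high, from z = 158 to 190 mm above the table. Nothing stands higher on the carousel. Below the knob a brass collar 48 mm across
- hook_free (a point): the empty hook: lowest point of the upper side of its saddle, 90 mm from the carousel's axis and 141 mm above the table. The hook is an 8 mm steel bar that runs straight out from the axis, 145 mm high, dips 8 mm here and ends at 110 mm from the axis in a tip turned up to 161 mm above the table
- basket: the loose steel dip basket, 120 g, standing on the table: round pot 60 mm across and 42 mm high, with a rigid wire bail (6 mm wire, 66 mm over all) over it and a square wooden tab on top, 138 mm high in all. Origin at the centre of its underside, z up; the bail lies in its own y-z plane, so the opening under the bail (54 mm wide, from 42 to 104 mm high) is passed through along its own x
- basket_tab (a point): centre of the basket's wooden tab, 124 mm above its underside: 16 x 16 mm and 28 mm high, sides along the basket's x and y; gripped from above either way
- basket_bail (a point): underside of the top of the bail, 104 mm above the basket's underside, on its axis: it rests on the hook (this point then lies at hook_free)
- timer: drying timer, fixed to the table: grey box 124 x 104 mm, cheeks 75 mm high, with a large thumbwheel standing out of a slot across its top. Origin at the centre of its underside; the wheel's axle lies along its own y, and the top of the wheel rolls along its own x
- wheel_axis (a point): centre of the aluminium thumbwheel, 60 mm above the table, on its axle. 26 mm wide, eight flats with the figures 34 mm from the axle; between neighbouring flats a straight radial lug, 6 mm thick, reaches out to 50 mm from the axle, to push with a fingertip: with a figure exactly on top, its two lugs stand 0.393 rad before and behind the top
- timer_wheel (a joint): turn of the thumbwheel, rad; figures 0 to 7, one per 0.785 rad. 0 = figure 0 on top between the brass marks (figure 5 at 3.927); grows when the top of the wheel rolls along the timer's own +x. End stops at 0 and 5.6; no clicks, it stays where it is left (friction 0.05 N m)
- jar: bystander, loose: black jar, 60 mm across, 70 mm high, origin under its centre
- lamp: bystander, fixed: glass spirit lamp with cork-like cap, 68 mm across, 79 mm high, origin under its centre
- flat_pliers: bystander, loose: pliers with blue grips, lying, 147 x 44 x 12 mm, origin under the centre
- spool: bystander, loose: solder spool, 48 mm across, 26 mm high, origin under its centre
Things that resemble listed ones, but are neither listed nor needed, are in the scene too. Several things look just like the basket: the one meant starts farthest to the robot's right.

How it is judged:
By the outcome, as a careful person would: the job done as asked, in the order asked, and still so for the second after the job is handed in, with the robot touching nothing.
It also fails if it takes over 72 s, if anything falls off the work surface, if the arm or the gripper's body presses on something with over 40 N, if the wrist force passes 120 N, or if a joint passes its speed limit or range.

## Working session

There is one attempt and no reset: what is moved stays moved. The work goes in short steps, Python scripts to look and compute and a tool call to move; the robot and the scene stay as the last step left them, time stands still between calls to the robot, and variables do not carry over. Pictures are saved under pics/ and viewed, and the job is handed in when it is done.

Besides the shell and the picture viewer there is one more tool, called after "Emit:" as name(argument=value, ...) on one line, values as JSON. move_arm: Moves the arm, as the interface text tells. Its arguments: {"type":"object","properties":{"commands":{"type":"array","items":{"type":"array","items":{"type":"number"}}},"newtons":{"type":"number"}},"required":["commands"]}

```bash
mkdir -p pics; cat > h.py <<'E'
from rig import robot
import cv2, numpy as np
from scipy.spatial.transform import Rotation as R
def save(p,n): cv2.imwrite(f'pics/{n}.png',p['image'][:,:,::-1])
def campose(p,o=None):
    if 'xyz' in p:
        Rm=np.array(p['rotation']); 
        if Rm.shape!=(3,3): Rm=R.from_quat(Rm).as_matrix()
        return Rm,np.array(p['xyz'])
    T=np.array(p['tool_from_camera']); Rt=R.from_quat(o['tool_rot']).as_matrix()
    return Rt@T[:3,:3], Rt@T[:3,3]+np.array(o['position'])
def ray(p,u,v,z,o=None):
    Rm,t=campose(p,o); d=Rm@np.array([(u-p['cx'])/p['fx'],(v-p['cy'])/p['fy'],1])
    return t+d*(z-t[2])/d[2]
def proj(p,X,o=None):
    Rm,t=campose(p,o); c=Rm.T@(np.array(X)-t); return np.array([p['fx']*c[0]/c[2]+p['cx'],p['fy']*c[1]/c[2]+p['cy']])
E
python3 - <<'E'
from h import *
o=robot.get_obs(); print(o)
for n in ['scene','top','wrist']:
    p=robot.camera(n); save(p,n+'0'); print(n,{k:v for k,v in p.items() if k!='image'})
    if n=='wrist': break
    for nm in ['carousel_base','carousel','carousel_knob','basket','basket_tab','timer','timer_wheel','jar','lamp','flat_pliers','spool']:
        for r in robot.regions_of(p,nm)[:6]: 
            ys,xs=np.nonzero(r['pixels']); print(nm,round(r['p'],2),np.round(r['bbox']),xs.mean().round(1),ys.mean().round(1),len(xs))
E
```

```text
{'time': 0.0, 'q': array([ 9.42504342e-01,  5.28436715e-01,  1.43387729e+00, -4.06142186e-05,
        1.18136305e+00, -1.78505146e-01]), 'joint_velocities': array([-0.00023171,  0.00149863,  0.00099271,  0.00137537, -0.00013932,
       -0.00053136]), 'joint_torque': array([ 6.31365274e-04, -4.40040350e+01, -1.76591724e+01,  6.36188406e-02,
        5.81084308e-02, -1.50805608e-04]), 'position': array([0.27132584, 0.56230228, 0.24659761]), 'tool_rot': array([ 0.15699814,  0.68957825, -0.15836415,  0.6890241 ]), 'ft_force': array([-0.99570588,  0.72196671,  0.8013691 ]), 'moment': array([-0.02677399,  0.00877044,  0.00090318]), 'grip_width': 0.08680423739036358}
scene {'fx': 421.7176397880639, 'fy': 421.7176397880639, 'cx': 255.01351972887312, 'cy': 195.41011057970675, 'xyz': array([-0.22315709, -0.40904155,  1.14894975]), 'rotation': array([ 0.81656387, -0.46209213,  0.17965965, -0.29566318]), 'shot': 1}
carousel_base 0.74 [211. 235. 246. 264.] 227.1 251.4 226
carousel_base 0.66 [238. 158. 291. 235.] 261.6 195.6 2659
carousel 0.6 [238. 157. 290. 222.] 260.8 185.8 1666
carousel_knob 0.9
[... 1525 characters left out ...]
4.] 149.4 207.9 360
jar 0.7 [195. 230. 220. 254.] 202.7 242.3 402
lamp 0.91 [167. 130. 190. 150.] 175.8 139.9 358
flat_pliers 0.57 [236. 216. 256. 262.] 243.9 238.6 296
spool 0.76 [300. 234. 318. 246.] 308.7 239.8 221
wrist {'fx': 290.39115248359616, 'fy': 290.39115248359616, 'cx': 255.0182864195641, 'cy': 192.84286112126148, 'tool_from_camera': array([[-1.18304517e-03, -2.51724862e-01,  9.67798117e-01,
        -1.36493934e-01],
       [ 9.99998782e-01,  6.87038109e-04,  1.40110657e-03,
        -2.86030402e-04],
       [-1.01760754e-03,  9.67798596e-01,  2.51723743e-01,
        -6.87504918e-02],
       [ 0.00000000e+00,  0.00000000e+00,  0.00000000e+00,
         1.00000000e+00]]), 'shot': 3}
```

```bash
python3 - <<'E'
import cv2
a=cv2.imread('pics/scene0.png')[130:310,130:350]; b=cv2.imread('pics/top0.png')[90:280,100:400]
cv2.imwrite('pics/sc.png',cv2.resize(a,None,fx=3.3,fy=3.3,interpolation=cv2.INTER_CUBIC)[:600])
cv2.imwrite('pics/tp.png',cv2.resize(b,None,fx=2.6,fy=2.6,interpolation=cv2.INTER_CUBIC))
E
```

```text
(no output)
```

View pics/sc.png

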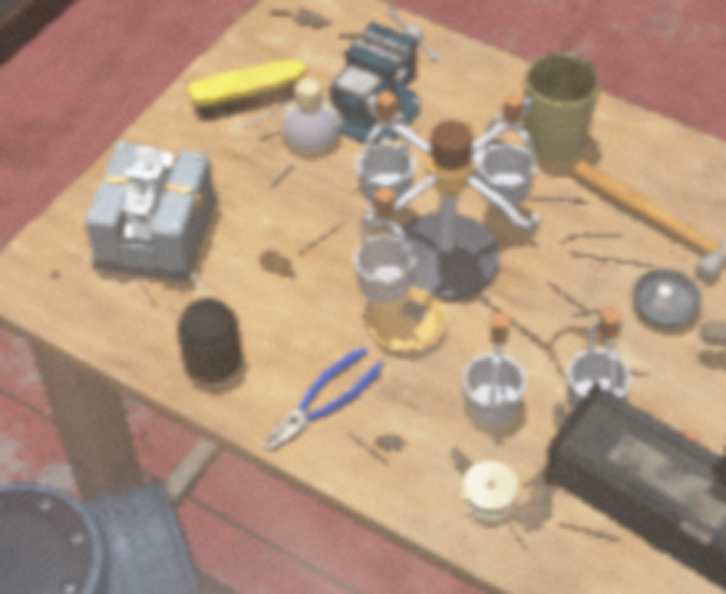

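View pics/tp.png

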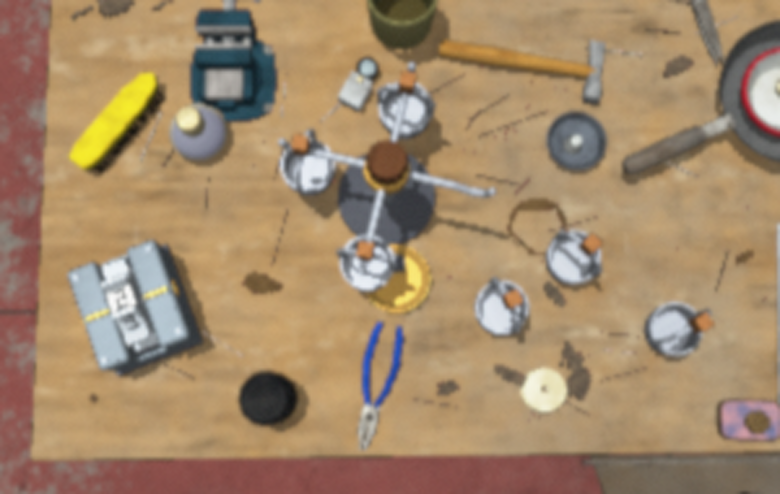

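View pics/wrist0.png

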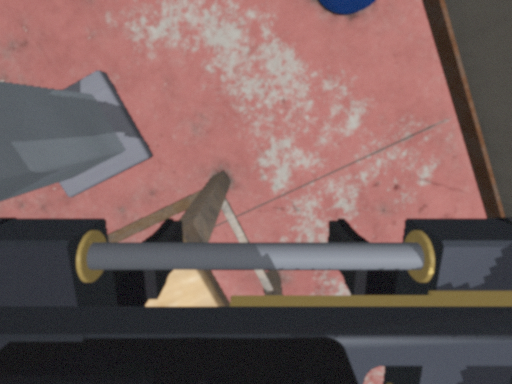

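View pics/top0.png

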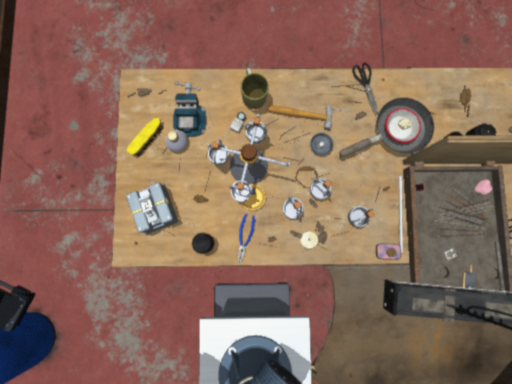

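```bash
cat > locate.py <<'E'
from h import *
import sys
E
python3 - <<'E'
from h import *
p=robot.camera('top'); 
import pickle; pickle.dump(p,open('top0.pkl','wb'))
# knob: pixel
im=p['image']
f=lambda u,v,z: print((u,v,z),ray(p,u,v,z).round(4))
S=2.6
for (a,b,z,n) in [(388,160,.19,'knob'),(588,258,.0,''),(593,242,.138,'tabB'),(513,298,.138,'tabA'),(704,322,.138,'tabC'),(400,280,.014,'dish'),(388,195,0.01,'base'),(365,250,.175,'tabfront'),(408,80,.175,'tabback'),(300,143,.175,'tableft'),(490,192,.161,'hooktip'),(370,192,.145,'arm')]:
    print(n,end=' '); f(100+(a+.5)/S-.5,90+(b+.5)/S-.5,z)
for k,nm in enumerate(['basket_tab','timer','timer_wheel']):
    for r in robot.regions_of(p,nm)[:4]:
        ys,xs=np.nonzero(r['pixels']); print(nm,r['p'],ray(p,xs.mean(),ys.mean(),.06).round(4))
q=robot.camera('scene'); save(q,'scene1'); pickle.dump(q,open('scene0.pkl','wb'))
def crop(p,u0,v0,u1,v1,s,n): cv2.imwrite(f'pics/{n}.png',cv2.resize(p['image'][v0:v1,u0:u1,::-1],None,fx=s,fy=s,interpolation=cv2.INTER_CUBIC))
crop(p,205,110,385,240,4.4,'topc'); crop(p,120,175,185,240,9,'timer'); crop(q,150,160,250,225,7,'timers')
E
```

```text
knob (248.9230769230769, 151.23076923076923, 0.19) [0.6001 0.0139 0.19  ]
 (325.8461538461538, 188.9230769230769, 0.0) [ 0.528  -0.2217  0.    ]
tabB (327.7692307692308, 182.76923076923077, 0.138) [ 0.525  -0.1973  0.138 ]
tabA (297.0, 204.30769230769232, 0.138) [ 0.4677 -0.1129  0.138 ]
tabC (370.46153846153845, 213.53846153846155, 0.138) [ 0.4414 -0.3078  0.138 ]
dish (253.53846153846155, 197.3846153846154, 0.014) [5.02e-01 2.00e-04 1.40e-02]
base (248.9230769230769, 164.69230769230768, 0.01) [0.6031 0.0131 0.01  ]
tabfront (240.07692307692307, 185.84615384615384, 0.175) [0.5128 0.0373 0.175 ]
tabback (256.61538461538464, 120.46153846153845, 0.175) [ 0.6869 -0.0072  0.175 ]
tableft (215.07692307692307, 144.69230769230768, 0.175) [0.6218 0.1018 0.175 ]
hooktip (288.1538461538462, 163.53846153846155, 0.161) [ 0.5734 -0.0894  0.161 ]
arm (242.0, 163.53846153846155, 0.145) [0.5777 0.0324 0.145 ]
basket_tab 0.84 [ 0.5232 -0.1933  0.06  ]
basket_tab 0.59 [ 0.4418 -0.3025  0.06  ]
basket_tab 0.54 [ 0.4671 -0.1095  0.06  ]
timer_wheel 0.9 [0.4723 0.2998 0.06  ]
```

View pics/topc.png

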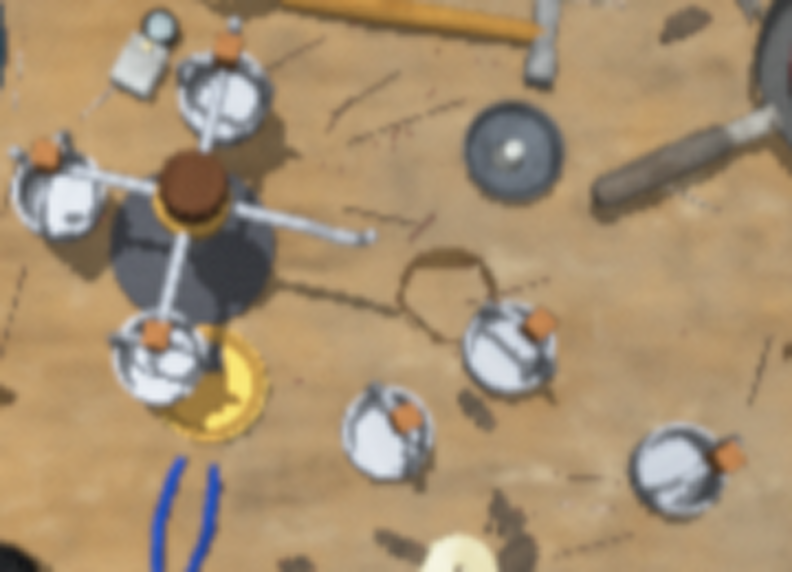

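View pics/timer.png

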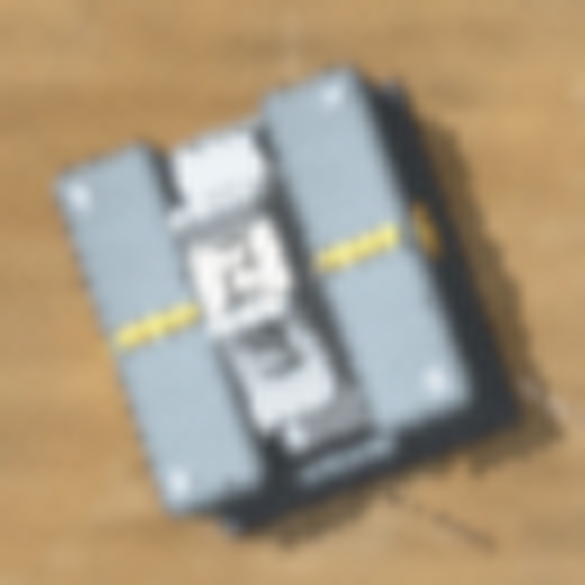

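View pics/timers.png

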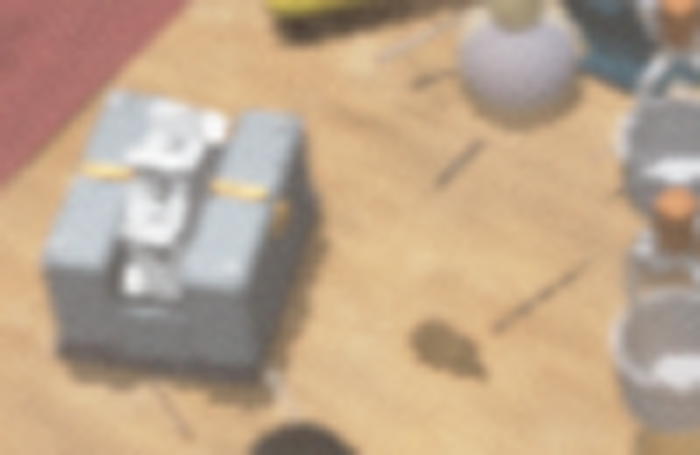

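View pics/scene1.png

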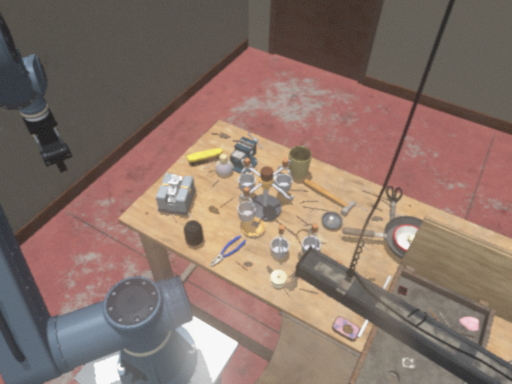

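```bash
cat >> h.py <<'E'
def tri(p,a,q,b):
    A=[];B=[]
    for c,(u,v) in((p,a),(q,b)):
        Rm,t=campose(c); d=Rm@np.array([(u-c['cx'])/c['fx'],(v-c['cy'])/c['fy'],1]); d/=np.linalg.norm(d)
        P=np.eye(3)-np.outer(d,d); A.append(P);B.append(P@t)
    A=np.vstack(A);B=np.hstack(B); x=np.linalg.lstsq(A,B,rcond=None)[0]; return x,np.linalg.norm(A@x-B)
E
python3 - <<'E'
from h import *
import pickle
p=pickle.load(open('top0.pkl','rb'));q=pickle.load(open('scene0.pkl','rb'))
for u,v in [(385,283),(388,308),(386,296)]:
  for a,b in [(313,249),(298,270),(305,258)]:
    print((u,v),(a,b),tri(p,(u,v),q,(a,b)))
def crop(p,u0,v0,u1,v1,s,n): cv2.imwrite(f'pics/{n}.png',cv2.resize(p['image'][v0:v1,u0:u1,::-1],None,fx=s,fy=s,interpolation=cv2.INTER_CUBIC))
crop(p,360,180,512,350,3.5,'c1');crop(q,280,230,480,384,3.9,'c2')
o=robot.get_obs();print(R.from_quat(o['tool_rot']).as_matrix().round(4))
E
```

```text
(385, 283) (313, 249) (array([ 0.29168122, -0.26270317,  0.35804007]), np.float64(0.013424581813879713))
(385, 283) (298, 270) (array([ 0.27331807, -0.26423866,  0.30359437]), np.float64(0.017072378905687805))
(385, 283) (305, 258) (array([ 0.28324761, -0.26171073,  0.33501681]), np.float64(0.001837129310310316))
(388, 308) (313, 249) (array([ 0.2565184 , -0.26069035,  0.39997373]), np.float64(0.02996768793642366))
(388, 308) (298, 270) (array([ 0.23758281, -0.26235927,  0.34829747]), np.float64(0.0023049731042146314))
(388, 308) (305, 258) (array([ 0.24792866, -0.25986529,  0.37794362]), np.float64(0.016009403431208977))
(386, 296) (313, 249) (array([ 0.27299829, -0.26119965,  0.37967508]), np.float64(0.02290587584702806))
(386, 296) (298, 270) (array([ 0.25435942, -0.26280192,  0.32641692]), np.float64(0.006051686574785231))
(386, 296) (305, 258) (array([ 0.26449841, -0.26029484,  0.35705064]), np.float64(0.008348825915820481))
[[ 0.      0.4348  0.9005]
 [-0.      0.9005 -0.4348]
 [-1.     -0.      0.    ]]
```

View pics/c1.png

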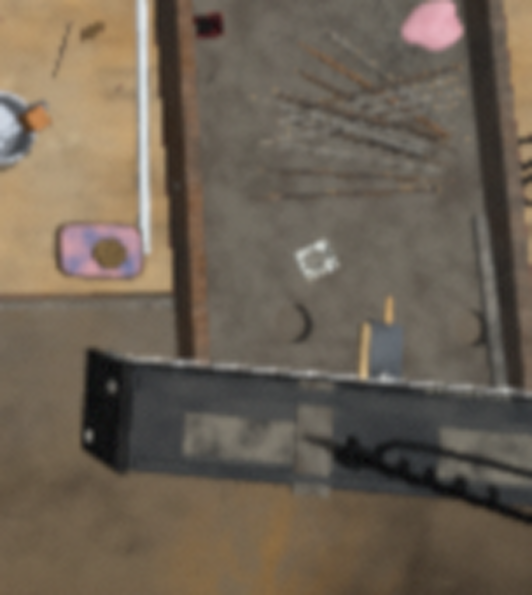

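View pics/c2.png

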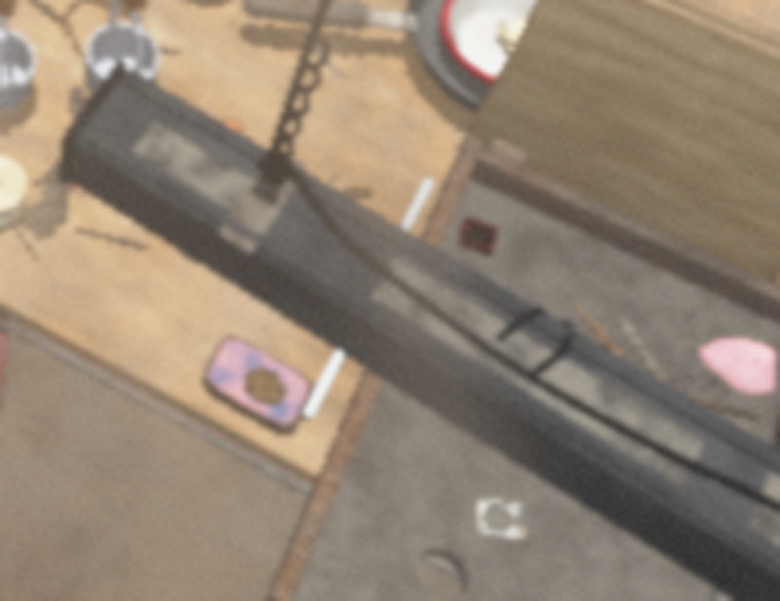

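```bash
python3 - <<'E'
from h import *
import pickle
p=pickle.load(open('top0.pkl','rb'));q=pickle.load(open('scene0.pkl','rb'))
print(tri(p,(394,281.4),q,(310.5,248)),tri(p,(396,314),q,(297,268.5)),tri(p,(384,311),q,(298,277)))
E
```

```text
(array([ 0.29038035, -0.26690513,  0.37052368]), np.float64(0.0013020643906415336)) (array([ 0.22855466, -0.26565731,  0.37167226]), np.float64(0.00239460052492902)) (array([ 0.23032817, -0.26400039,  0.32932597]), np.float64(0.007523562488214482))
```

Emit:
move_arm(commands=[[-1, -100, -40, 70, 0], [-1, -100, -60, 110, 0], [-1, -100, -80, 145, 0], [-1, -100, -100, 180, 0], [-1, -100, -120, 215, 0], [-1, -100, -140, 250, 0], [-1, -100, -160, 285, 0], [-1, -100, -175, 315, 0]])

```text
time: 2.17
position: [0.4478, 0.3115, 0.3461]
tool_rot: [0.158, 0.689, -0.157, 0.69]
ft_force: [1.1, -0.1, -0.8]
grip_width: 0.0871
```

```bash
cat > st.py <<'E'
from h import *
o=robot.get_obs(); Rm=R.from_quat(o['tool_rot']).as_matrix()
print('t',round(o['time'],2),'pos',o['position'].round(4),'yaw_y',round(np.degrees(np.arctan2(Rm[1,1],Rm[0,1])),2),'xax',Rm[:,0].round(3),'q',o['q'].round(4),'F',o['ft_force'].round(1),'w',round(o['grip_width'],4))
def d(tx,ty,tz): print('delta tool mm',(Rm.T@(np.array([tx,ty,tz])-o['position'])*1000).round(1))
E
python3 -c "
from st import *
d(.69,-.03,.35)"
```

```text
t 2.17 pos [0.4478 0.3115 0.3461] yaw_y 64.25 xax [ 0.001  0.001 -1.   ] q [ 4.0280e-01  3.1470e-01  1.5041e+00  1.0000e-04  1.3215e+00 -7.1850e-01] F [ 1.1 -0.1 -0.8] w 0.0871
delta tool mm [  -3.8 -202.3  366.5]
```

Emit:
move_arm(commands=[[-1, -4, -20, 36, 0], [-1, -4, -40, 72, 0], [-1, -4, -60, 108, 0], [-1, -4, -80, 144, 0], [-1, -4, -100, 180, 0], [-1, -4, -120, 216, 0], [-1, -4, -140, 252, 0], [-1, -4, -160, 288, 0]])

```text
time: 2.83
position: [0.6377, 0.042, 0.3494]
tool_rot: [0.158, 0.689, -0.158, 0.689]
ft_force: [0.6, 0.1, -0.7]
grip_width: 0.0867
```

Emit:
move_arm(commands=[[-1, 0, -20, 36, 0], [-1, 0, -40, 72, 0], [-1, 0, -42, 78, 0], [-1, 0, -42, 78, 0]])

```text
time: 3.17
position: [0.6901, -0.031, 0.3482]
tool_rot: [0.159, 0.689, -0.159, 0.689]
ft_force: [-0.1, 1.4, 0.1]
grip_width: 0.0873
```

```bash
python3 -c "
from st import *
import pickle
p=robot.camera('wrist'); save(p,'w1'); pickle.dump((p,o),open('w1.pkl','wb'))"
```

```text
t 3.17 pos [ 0.6901 -0.031   0.3482] yaw_y 63.99 xax [-0. -0. -1.] q [-2.0610e-01  5.4020e-01  1.1232e+00 -2.0000e-04  1.4784e+00 -1.3230e+00] F [-0.1  1.4  0.1] w 0.0873
```

View pics/w1.png

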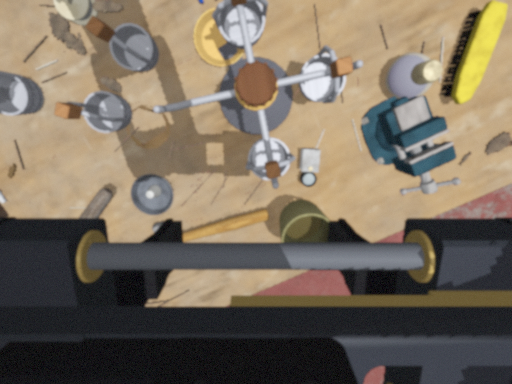

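```bash
python3 -c "
from h import *
import pickle
p,o=pickle.load(open('w1.pkl','rb'))
cv2.imwrite('pics/w1c.png',cv2.resize(p['image'][0:200,30:370,::-1],None,fx=2.35,fy=2.35,interpolation=cv2.INTER_CUBIC))
for n,u,v,z in [('knob',256,84,.19),('tip',161,108,.161),('tabL',345,66,.175),('tabB',272,170,.175),('dish',218,40,.014)]: print(n,ray(p,u,v,z,o).round(4))
for n,X in [('axisbase',(.6015,.0135,.008)),('dish',(.5035,0,.014))]: print(n,proj(p,X,o))
"
```

```text
knob [0.601  0.0135 0.19  ]
tip [ 0.5756 -0.087   0.161 ]
tabL [0.623  0.1008 0.175 ]
tabB [ 0.6858 -0.0084  0.175 ]
dish [ 0.5053 -0.0014  0.014 ]
axisbase [255.63387773  97.29733361]
dish [218.27308836  38.30615992]
```

View pics/w1c.png

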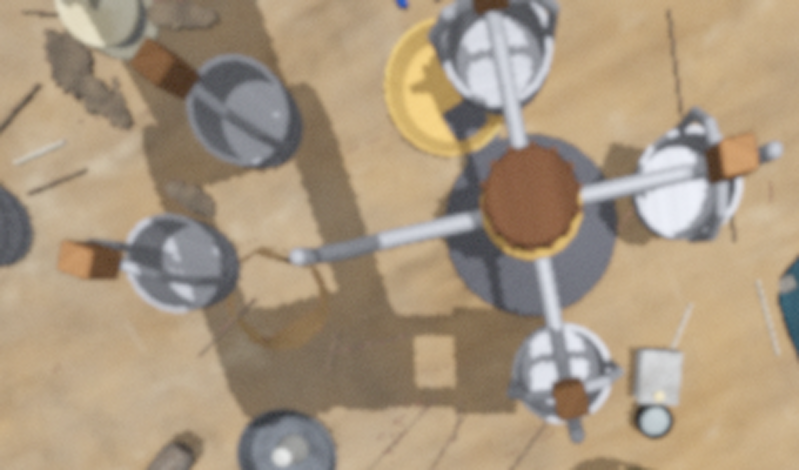

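```bash
cat > dish.py <<'E'
from h import *
import pickle
from scipy.optimize import least_squares
def fit(p,o,box,z,rr,lo,hi,c0):
    u0,v0,u1,v1=box
    hsv=cv2.cvtColor(p['image'][v0:v1,u0:u1],cv2.COLOR_RGB2HSV)
    m=cv2.inRange(hsv,lo,hi); m=cv2.morphologyEx(m,cv2.MORPH_OPEN,np.ones((2,2),np.uint8))
    ys,xs=np.nonzero(m); P=np.array([ray(p,x+u0,y+v0,z,o)[:2] for x,y in zip(xs,ys)])
    hull=cv2.convexHull((P*1000).astype(np.float32).reshape(-1,1,2)).reshape(-1,2)/1000
    f=lambda c: np.hypot(*(hull-c).T)-rr
    s=least_squares(f,c0,loss='soft_l1',f_scale=.001); return s.x,np.round(s.fun*1000,1),len(xs),m
if __name__=='__main__':
    p,o=pickle.load(open('w1.pkl','rb'))
    lo,hi=(18,110,120),(32,255,255)
    r=fit(p,o,(188,0,250,72),.010,.04,lo,hi,(.503,0));print(r[:3])
    cv2.imwrite('pics/m1.png',cv2.resize(r[3],None,fx=5,fy=5))
    p=pickle.load(open('top0.pkl','rb'))
    r=fit(p,None,(236,183,272,215),.010,.04,lo,hi,(.503,0));print(r[:3])
    cv2.imwrite('pics/m2.png',cv2.resize(r[3],None,fx=5,fy=5))
    hsv=cv2.cvtColor(p['image'],cv2.COLOR_RGB2HSV); print(hsv[195:200,250:262].tolist()[1])
E
python3 dish.py
```

```text
(array([0.50488844, 0.00461911]), array([-1.7, -2.9, -3. , -3.7, -4.4, -1.5, -1. , -0.4, -1.1, -1.1, -1. ,
       -1.1, -1.3, -0.9, -0.7, -0.1, -0.3, -0.2, -0.1, -0.3,  0.7,  0.6,
        0.6,  0.5,  0.5,  0.2, -0.8, -2. , -1.7, -1.5]), 1175)
(array([5.00220289e-01, 1.66100682e-04]), array([ 0.3, -1.1,  2. ,  3.7,  1.6,  3.1,  2.5,  1.8,  0.1, -0.3, -0.9,
       -0.6, -0.7,  0.7,  1.2,  0.8,  1. ,  0.3,  1.9,  1.4,  0.3]), 390)
[[17, 84, 140], [19, 136, 148], [19, 153, 147], [19, 154, 149], [19, 155, 150], [19, 156, 154], [21, 151, 196], [25, 141, 242], [26, 136, 248], [26, 136, 248], [26, 134, 248], [25, 138, 242]]
```

View pics/m1.png

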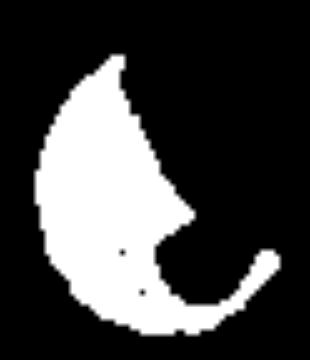

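View pics/m2.png

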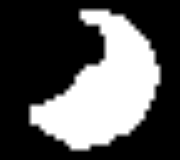

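```bash
python3 -c "
from st import *
d(.601,.0135,.30);d(.601,.0135,.188)"
```

```text
t 3.22 pos [ 0.6888 -0.0288  0.3484] yaw_y 64.11 xax [-0.002  0.001 -1.   ] q [-2.0370e-01  5.3850e-01  1.1257e+00  6.0000e-04  1.4791e+00 -1.3227e+00] F [ 0.1 -0.2  0.5] w 0.0869
delta tool mm [ 48.6  -0.3 -97.4]
delta tool mm [160.6  -0.4 -97.2]
```

Emit:
move_arm(commands=[[-1, 10, 0, -36, 0], [-1, 20, 0, -72, 0], [-1, 30, 0, -98, 0], [-1, 60, 0, -98, 0], [-1, 95, 0, -98, 0], [-1, 130, 0, -98, 0], [-1, 150, 0, -98, 0], [-1, 160, 0, -98, 0]])

```text
time: 3.88
position: [0.5972, 0.0173, 0.1867]
tool_rot: [0.157, 0.692, -0.157, 0.687]
ft_force: [-0.4, -0.5, -0.5]
grip_width: 0.0871
```

Emit:
move_arm(commands=[[-1, 0, 0, 0, 0], [0.1, 0, 0, 0, 0], [0.4, 0, 0, 0, 0], [0.8, 0, 0, 0, 0], [1, 0, 0, 0, 0], [1, 0, 0, 0, 0], [1, 0, 0, 0, 0], [1, 0, 0, 0, 0]], newtons=20)

```text
time: 4.55
position: [0.6007, 0.0146, 0.1897]
tool_rot: [0.158, 0.689, -0.158, 0.69]
ft_force: [0.3, -0.1, -0.6]
grip_width: 0.0478
```

```bash
python3 -c "
from st import *
print(o['moment'])
p=robot.camera('scene'); cv2.imwrite('pics/s2.png',cv2.resize(p['image'][100:300,130:380,::-1],None,fx=3,fy=3))"
```

```text
t 4.55 pos [0.6007 0.0146 0.1897] yaw_y 64.22 xax [ 0.001 -0.    -1.   ] q [-0.1614  0.5648  1.5515  0.      1.0247 -1.2823] F [ 0.3 -0.1 -0.6] w 0.0478
[ 0.02077629 -0.00559578 -0.03355853]
```

View pics/s2.png

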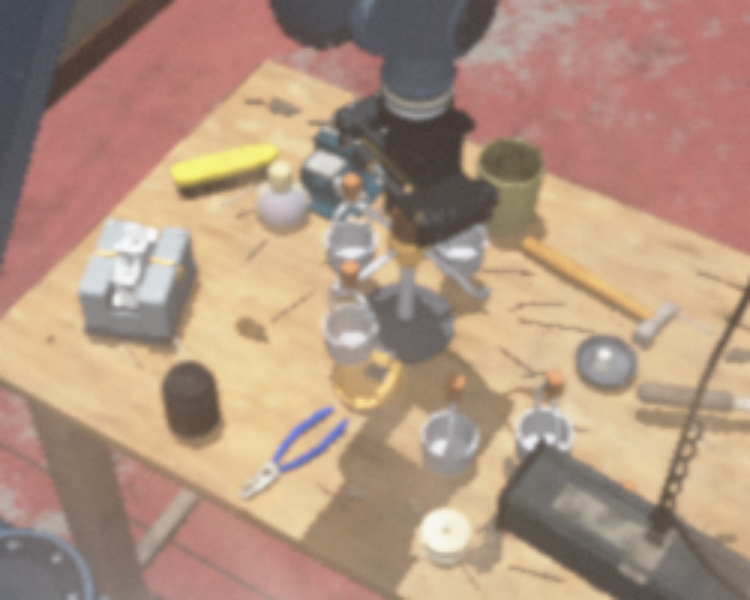

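Emit:
move_arm(commands=[[1, 0, 0, 0, 0], [1, 0, 0, 0, 0], [1, 0, 0, 0, 0], [1, 0, 0, 0, 0]])

```text
time: 4.93
position: [0.6002, 0.0138, 0.1893]
tool_rot: [0.157, 0.69, -0.158, 0.689]
ft_force: [-2.8, -3.9, 2.6]
grip_width: 0.0393
```

Emit:
move_arm(commands=[[1, 0, 0, 0, 4], [1, 0, 0, 0, 10], [1, 0, 0, 0, 16], [1, 0, 0, 0, 22], [1, 0, 0, 0, 28], [1, 0, 0, 0, 34], [1, 0, 0, 0, 40], [1, 0, 0, 0, 46]])

```text
time: 5.6
position: [0.6003, 0.0139, 0.1894]
tool_rot: [0.415, 0.572, -0.416, 0.572]
ft_force: [-1.5, -4.3, 2.8]
grip_width: 0.0396
```

Emit:
move_arm(commands=[[1, 0, 0, 0, 6], [1, 0, 0, 0, 12], [1, 0, 0, 0, 18], [1, 0, 0, 0, 21], [1, 0, 0, 0, 22], [1, 0, 0, 0, 22], [1, 0, 0, 0, 22]])

```text
time: 6.18
position: [0.6004, 0.0139, 0.1894]
tool_rot: [-0.516, -0.483, 0.517, -0.484]
ft_force: [-1.5, -5.3, 1.8]
grip_width: 0.0395
```

```bash
python3 -c "
from st import *
p=robot.camera('scene'); cv2.imwrite('pics/s3.png',cv2.resize(p['image'][100:300,130:380,::-1],None,fx=3,fy=3))
p=robot.camera('top'); cv2.imwrite('pics/t3.png',cv2.resize(p['image'][90:280,100:400,::-1],None,fx=2.6,fy=2.6))"
```

```text
t 6.18 pos [0.6004 0.0139 0.1894] yaw_y -3.76 xax [-0.001 -0.001 -1.   ] q [-0.1621  0.5652  1.5517 -0.0016  1.0252 -0.0957] F [-1.5 -5.3  1.8] w 0.0395
```

View pics/s3.png

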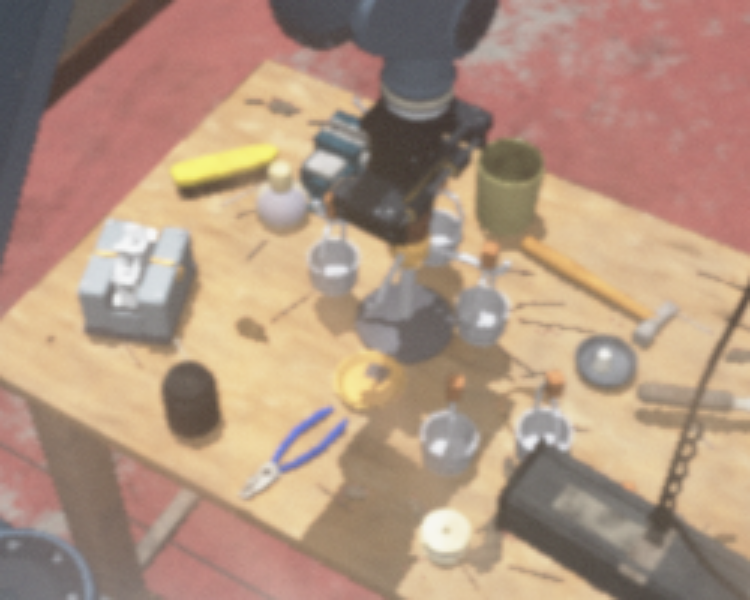

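View pics/t3.png

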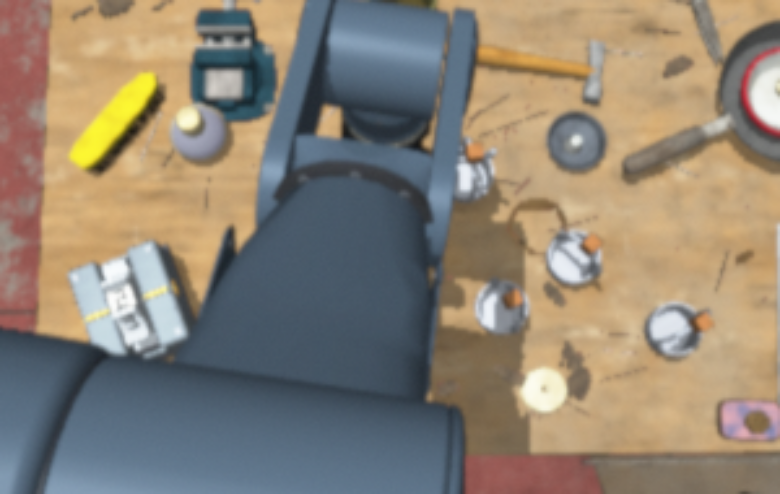

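```bash
python3 -c "
import numpy as np
from scipy.optimize import least_squares
D=[([.9425,.5284,1.4339,1.1814],[.2713,.5623,.2466]),([.4028,.3147,1.5041,1.3215],[.4478,.3115,.3461]),([-.2061,.5402,1.1232,1.4784],[.6901,-.031,.3482]),([-.1614,.5648,1.5515,1.0247],[.6007,.0142,.1894])]
def res(p):
    l1,l2,h,L,off,e,s=p;out=[]
    for (q1,q2,q3,q5),X in D:
        r=s+l1*np.sin(q2)+l2*np.sin(q2+q3)+e*np.cos(q2+q3); z=h+l1*np.cos(q2)+l2*np.cos(q2+q3)-e*np.sin(q2+q3)-L
        c,sn=np.cos(q1),np.sin(q1); out+=[r*c-off*sn-X[0],r*sn+off*c-X[1],z-X[2]]
    return np.array(out+[1e-3*(p[2]-.15),1e-3*(p[3]-.25),1e-2*p[5],1e-2*p[6]])
s=least_squares(res,[.4,.4,.15,.25,.11,0,0]);print(s.x.round(3),np.round(s.fun,4))
"
```

```text
[0.586 0.392 0.197 0.203 0.111 0.114 0.   ] [ 0.0004  0.0004 -0.0001 -0.     -0.0002 -0.0001 -0.0001  0.      0.0001
 -0.0002  0.0004  0.0001  0.     -0.      0.0011  0.    ]
```

Emit:
move_arm(commands=[[0.5, 0, 0, 0, 0], [0, 0, 0, 0, 0], [-0.5, 0, 0, 0, 0], [-0.5, 0, 0, 0, 0], [-0.5, 0, 0, 0, 0], [-0.5, -20, 0, 0, 0], [-0.5, -55, 0, 0, 0], [-0.5, -95, 0, 0, 0]])

```text
time: 6.95
position: [0.5991, 0.0154, 0.2829]
tool_rot: [-0.515, -0.485, 0.517, -0.481]
ft_force: [1.3, 0.5, 0.2]
grip_width: 0.0645
```

Emit:
move_arm(commands=[[-0.5, -20, 0, 30, 0], [-0.5, -50, 0, 65, 0], [-0.5, -65, 0, 100, 0], [-0.5, -65, 0, 120, 0], [-0.5, -65, 0, 120, 0], [-0.5, -65, 0, 120, 0]])

```text
time: 7.45
position: [0.5926, -0.1056, 0.3493]
tool_rot: [0.517, 0.483, -0.516, 0.482]
ft_force: [-0.0, 0.5, 0.7]
grip_width: 0.0651
```

```bash
python3 -c "
from st import *
import pickle
p=robot.camera('wrist'); save(p,'w2'); pickle.dump((p,o),open('w2.pkl','wb'))"
```

```text
t 7.45 pos [ 0.5926 -0.1056  0.3493] yaw_y -3.9 xax [ 0.     0.001 -1.   ] q [-3.6240e-01  3.9920e-01  1.3622e+00  1.2000e-03  1.3803e+00 -2.9460e-01] F [-0.   0.5  0.7] w 0.0651
```

View pics/w2.png

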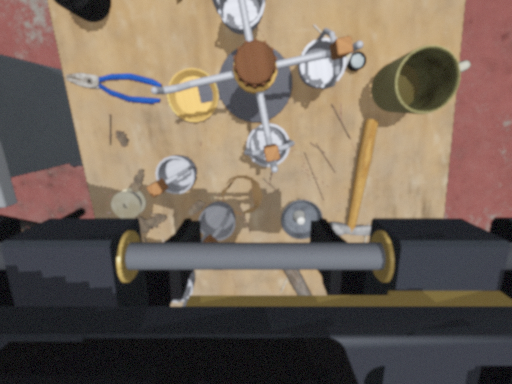

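```bash
python3 -c "
from dish import *
p,o=pickle.load(open('w2.pkl','rb'))
cv2.imwrite('pics/w2c.png',cv2.resize(p['image'][10:180,140:360,::-1],None,fx=3.5,fy=3.5,interpolation=cv2.INTER_CUBIC))
for z in (.0,.014):
  r=fit(p,o,(155,55,225,132),z,.04,(18,90,90),(32,255,255),(.503,0));print(r[:3])
cv2.imwrite('pics/m1.png',cv2.resize(r[3],None,fx=5,fy=5))
"
```

```text
(array([0.50192564, 0.00085301]), array([28.1, 28.4, 23.6, 23.3, 36.9, 37.8, 36.8,  2.8,  1.4, -0.5,  0.6,
        0.3,  0.7,  0.9,  0.6,  0.3,  0.1,  0.6,  1. ,  0.6,  0.4,  0.3,
        0.9,  1.4,  1.3,  0. , -0.3]), 1696)
(array([0.50440976, 0.00118937]), array([25.2, 25.5, 20.5, 19.9, 34.2, 33.2,  1.4,  0.3, -0.9,  0.2,  0.1,
        0.7,  1. ,  0.8,  0.1,  0.9,  1.2,  0.8,  0.5,  0.9,  1.3,  1.1,
       -0.3, -1.1, -2. ]), 1696)
```

View pics/w2c.png

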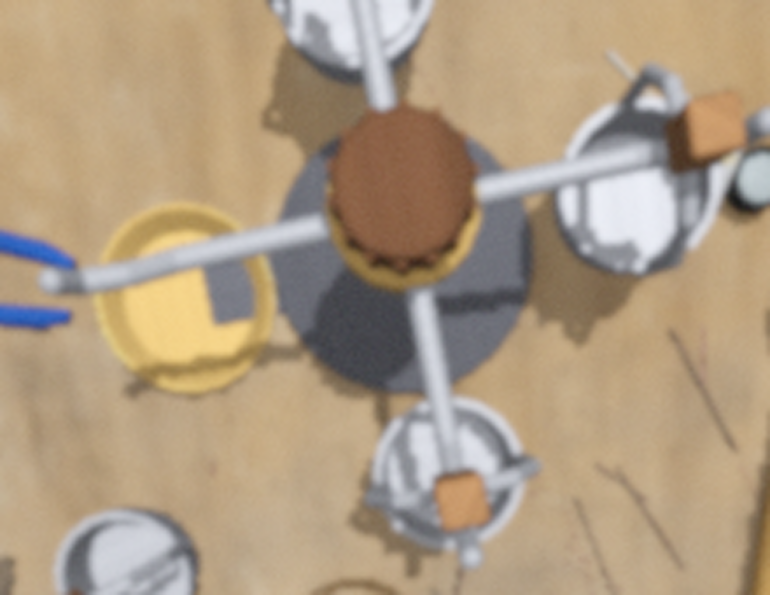

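View pics/m1.png

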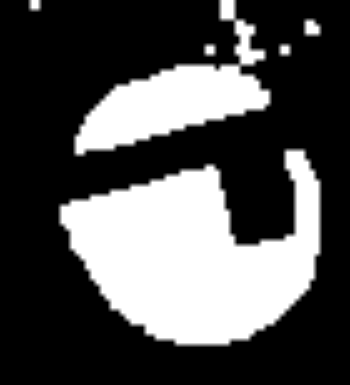

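```bash
python3 -c "
from dish import *
p,o=pickle.load(open('w2.pkl','rb'))
m=fit(p,o,(155,55,225,132),0,.04,(18,90,90),(32,255,255),(.503,0))[3]
n,l,s,c=cv2.connectedComponentsWithStats(m)
keep=np.isin(l,[i for i in range(1,n) if s[i,4]>300])
ys,xs=np.nonzero(keep); 
for z in (0,.007,.014):
  P=np.array([ray(p,x+155,y+55,z,o)[:2] for x,y in zip(xs,ys)]); hull=cv2.convexHull((P*1000).astype(np.float32).reshape(-1,1,2)).reshape(-1,2)/1000
  s=least_squares(lambda c: np.hypot(*(hull-c[:2]).T)-.04,(.503,0)); print(z,s.x.round(4),np.abs(s.fun).max().round(4))
  s=least_squares(lambda c: np.hypot(*(hull-c[:2]).T)-c[2],(.503,0,.04)); print(z,s.x.round(4),np.abs(s.fun).max().round(4))
f=lambda a,b,z: ray(p,140+(a+.5)/3.5-.5,10+(b+.5)/3.5-.5,z,o).round(4)
A=np.array([.6005,.0138])
print('knob',f(402,190,.19),'base',f(405,265,.006))
for nm,a,b,z in [('tip',50,280,.161),('tabR',708,125,.175),('tabB',460,497,.175),('tipB',470,553,.161),('armL',290,237,.149),('armB',428,350,.149),('armR',520,182,.149),('armU',375,60,.149)]:
  X=f(a,b,z); dd=X[:2]-A; print(nm,X,np.hypot(*dd).round(4),np.degrees(np.arctan2(dd[1],dd[0])).round(2))
"
```

```text
0 [0.5031 0.0059] 0.0185
0 [0.5043 0.0085 0.0455] 0.0101
0.007 [0.504  0.0048] 0.0182
0.007 [0.5055 0.0068 0.0444] 0.0115
0.014 [0.5056 0.0045] 0.017
0.014 [0.5066 0.006  0.0433] 0.0119
knob [0.5999 0.0118 0.19  ] base [0.601  0.0115 0.006 ]
tip [ 0.4923 -0.0014  0.161 ] 0.1093 -172.0
tabR [0.6864 0.0254 0.175 ] 0.0867 7.69
tabB [ 0.6118 -0.0733  0.175 ] 0.0878 -82.61
tipB [ 0.6148 -0.0932  0.161 ] 0.108 -82.39
armL [0.5647 0.0075 0.149 ] 0.0364 -170.02
armB [ 0.6054 -0.029   0.149 ] 0.0431 -83.47
armR [0.6365 0.0185 0.149 ] 0.0363 7.44
armU [0.5947 0.055  0.149 ] 0.0416 98.01
```

```bash
python3 -c "
from dish import *
p,o=pickle.load(open('w2.pkl','rb'))
f=lambda a,b,z: ray(p,140+(a+.5)/3.5-.5,10+(b+.5)/3.5-.5,z,o)
L=f(95,299,.014);Rr=f(276,299,0);T=f(185,203,.014);B=f(185,394,.0)
print(L,Rr,T,B,(L+Rr)/2,(T+B)/2)
# base disc
R2=f(532,240,.006);B2=f(400,393,.0);L2=f(277,240,.006);T2=f(310,140,.006)
print(R2,B2,L2,T2)
# render overlay
im=cv2.resize(p['image'][10:180,140:360,::-1],None,fx=3.5,fy=3.5,interpolation=cv2.INTER_CUBIC)
def circ(c,r,z,col):
    pts=np.array([(proj(p,(c[0]+r*np.cos(t),c[1]+r*np.sin(t),z),o)-[140,10]+.5)*3.5-.5 for t in np.linspace(0,6.3,90)]); cv2.polylines(im,[pts.astype(np.int32)],True,col,1)
ax=np.array([.6002,.0118])
circ(ax,.058,.0,(0,0,255));circ(ax,.058,.008,(0,128,255));circ(ax,.02,.19,(255,255,0));circ(ax,.024,.158,(255,0,255))
a=np.radians(-172.4); c=ax+.098*np.array([np.cos(a),np.sin(a)])
circ(c,.04,.014,(0,255,0));circ(c,.04,.0,(255,0,0))
cv2.imwrite('pics/ov.png',im)
"
```

```text
[0.46355603 0.00577025 0.014     ] [ 5.41608815e-01  1.55435327e-03 -5.55111512e-17] [0.50790198 0.04223805 0.014     ] [ 4.95320582e-01 -3.73623650e-02 -5.55111512e-17] [0.50258242 0.0036623  0.007     ] [0.50161128 0.00243784 0.007     ]
[0.65775796 0.01819417 0.006     ] [ 5.94984878e-01 -4.35987013e-02 -5.55111512e-17] [0.54517092 0.02574134 0.006     ] [0.56338576 0.06515285 0.006     ]
```

View pics/ov.png

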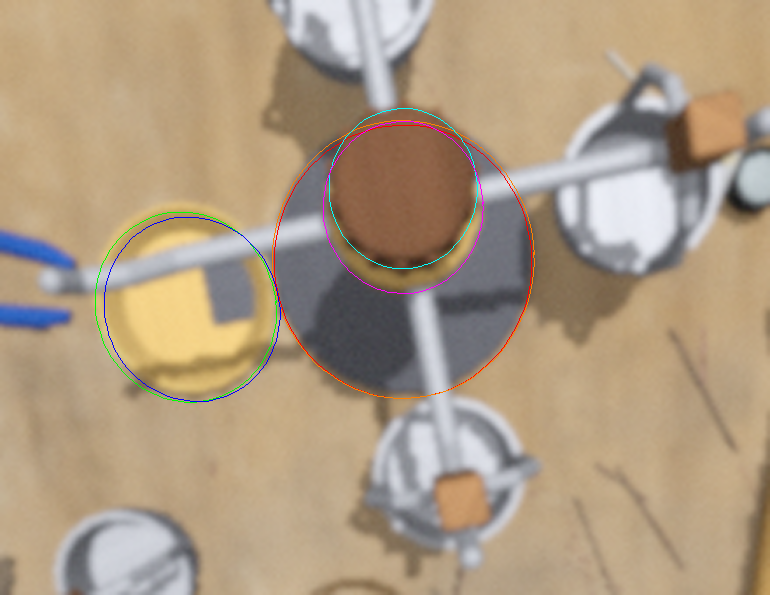

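Emit:
move_arm(commands=[[-1, 2, -5, 28, -7], [-1, 4, -10, 56, -14], [-1, 6, -15, 84, -21], [-1, 8, -20, 112, -28], [-1, 10, -25, 140, -35], [-1, 12, -30, 168, -42], [-1, 15, -35, 190, -49], [-1, 18, -39, 203, -56]])

```text
time: 8.17
position: [0.5403, -0.3055, 0.3301]
tool_rot: [0.227, 0.67, -0.227, 0.669]
ft_force: [-0.2, -0.1, -1.1]
grip_width: 0.087
```

Emit:
move_arm(commands=[[-1, 0, 0, 0, -7], [-1, 0, 0, 0, -14], [-1, 0, 0, 0, -21], [-1, 0, 0, 0, -28], [-1, 0, 0, 0, -35], [-1, 0, 0, 0, -38], [-1, 0, 0, 0, -38]])

```text
time: 8.75
position: [0.5409, -0.3029, 0.3303]
tool_rot: [-0.002, 0.708, 0.003, 0.707]
ft_force: [0.1, -0.8, 0.2]
grip_width: 0.0875
```

```bash
python3 -c "
from st import *
import pickle
p=robot.camera('wrist'); save(p,'w3'); pickle.dump((p,o),open('w3.pkl','wb'))"
```

```text
t 8.75 pos [ 0.5409 -0.3029  0.3303] yaw_y 90.41 xax [-0.001  0.002 -1.   ] q [-6.9080e-01  4.4290e-01  1.3420e+00  8.0000e-04  1.3590e+00 -2.2689e+00] F [ 0.1 -0.8  0.2] w 0.0875
```

View pics/w3.png

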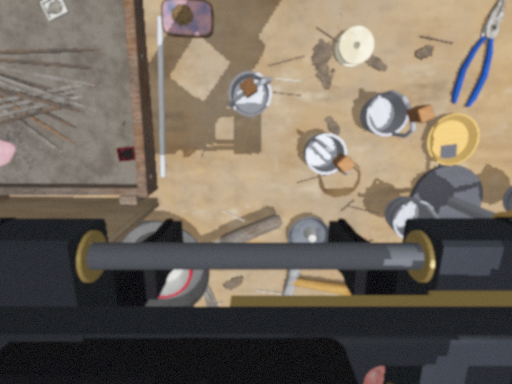

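```bash
python3 -c "
from h import *
import pickle
p,o=pickle.load(open('w3.pkl','rb'))
cv2.imwrite('pics/w3c.png',cv2.resize(p['image'][60:130,210:290,::-1],None,fx=8,fy=8,interpolation=cv2.INTER_CUBIC))
for r in robot.regions_of(p,'basket_tab')[:0]: pass
"
```

```text
(no output)
```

View pics/w3c.png

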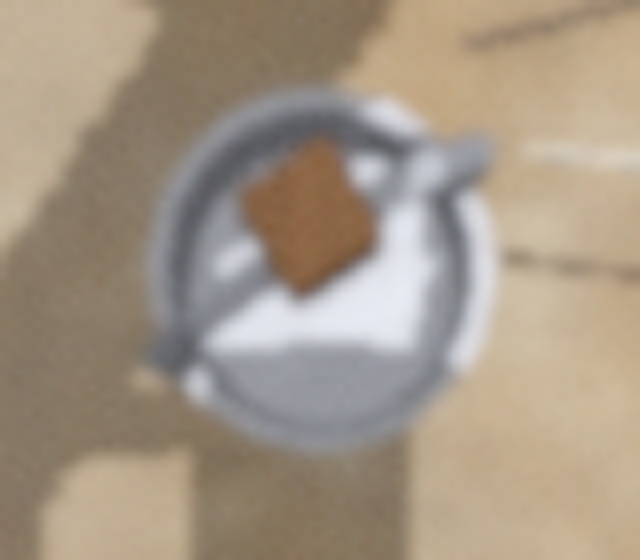

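```bash
python3 -c "
from h import *
import pickle
p,o=pickle.load(open('w3.pkl','rb'))
f=lambda a,b,z: ray(p,210+(a+.5)/8-.5,60+(b+.5)/8-.5,z,o)
print('tab',f(311,205,.138),'rim',f(322,268,.042))
for z in (.07,.09):
  d=f(483,152,z)-f(167,350,z); print(np.linalg.norm(d),np.degrees(np.arctan2(d[1],d[0])),(f(483,152,z)+f(167,350,z))/2)
for a,b in [((245,195),(320,138)),((303,275),(376,212)),((320,138),(378,215)),((245,197),(303,270))]:
  d=f(*b,.138)-f(*a,.138); print(np.linalg.norm(d),np.degrees(np.arctan2(d[1],d[0])))
c=f(311,205,.138); 
im=cv2.resize(p['image'][60:130,210:290,::-1],None,fx=8,fy=8,interpolation=cv2.INTER_CUBIC)
for az,col in((120,(0,255,0)),):
  for z in (.138,.11):
    t=np.radians(az);e1=np.array([np.cos(t),np.sin(t),0])*.008;e2=np.array([-np.sin(t),np.cos(t),0])*.008
    C=np.array([.4395,-.3056,z])
    pts=np.array([(proj(p,C+s1*e1+s2*e2,o)-[210,60]+.5)*8-.5 for s1,s2 in((1,1),(1,-1),(-1,-1),(-1,1))]);cv2.polylines(im,[pts.astype(np.int32)],True,col if z>.12 else (255,0,0),1)
cv2.imwrite('pics/ov3.png',im)
"
```

```text
tab [ 0.4388483  -0.31005357  0.138     ] rim [ 0.43939234 -0.30993989  0.042     ]
0.0595541432622509 121.09595019373955 [ 0.43909553 -0.30931384  0.07      ]
0.05655292938007861 121.09595019373954 [ 0.44076452 -0.30903706  0.09      ]
0.012295153379047423 125.8195546528269
0.01264102916854311 129.6487952187785
0.012325081084793547 39.13055735386133
0.012000361641215193 40.19067491788359
```

View pics/ov3.png

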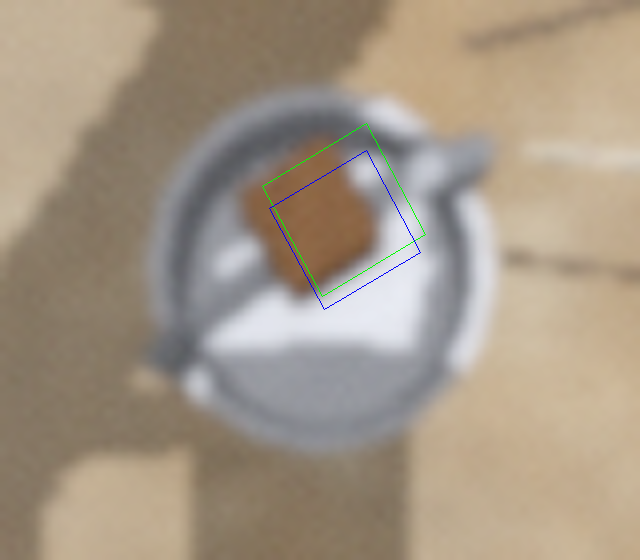

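Emit:
move_arm(commands=[[-1, 5, -1, -20, 7], [-1, 10, -2, -40, 14], [-1, 15, -4, -60, 21], [-1, 20, -5, -75, 28], [-1, 25, -6, -90, 35], [-1, 30, -7, -100, 42], [-1, 30, -7, -102, 49], [-1, 30, -7, -102, 56]])

```text
time: 9.52
position: [0.4376, -0.3115, 0.3008]
tool_rot: [0.333, 0.624, -0.333, 0.623]
ft_force: [0.0, 0.0, -0.3]
grip_width: 0.0871
```

Emit:
move_arm(commands=[[-1, 0, 0, 0, 7], [-1, 0, 0, 0, 14], [-1, 0, 0, 0, 21], [-1, 0, 0, 0, 28], [-1, 0, 0, 0, 35], [-1, 0, 0, 0, 42], [-1, 0, 0, 0, 49], [-1, 0, 0, 0, 56]])

```text
time: 10.18
position: [0.4387, -0.3117, 0.3011]
tool_rot: [0.587, 0.395, -0.587, 0.394]
ft_force: [-0.7, 0.9, -0.3]
grip_width: 0.0869
```

Emit:
move_arm(commands=[[-1, 0, 0, 0, 7], [-1, 0, 0, 0, 14], [-1, 0, 0, 0, 21], [-1, 0, 0, 0, 28], [-1, 0, 0, 0, 35], [-1, 0, 0, 0, 36], [-1, 0, 0, 0, 36]])

```text
time: 10.77
position: [0.4386, -0.3119, 0.3012]
tool_rot: [-0.679, -0.197, 0.679, -0.197]
ft_force: [-0.2, 1.0, 0.4]
grip_width: 0.0871
```

```bash
python3 -c "
from st import *
d(.439,-.310,.14)
import pickle
p=robot.camera('wrist'); save(p,'w4')
p=robot.camera('scene'); cv2.imwrite('pics/s4.png',p['image'][:,:,::-1])
p=robot.camera('top'); cv2.imwrite('pics/t4.png',p['image'][:,:,::-1])"
```

```text
t 10.77 pos [ 0.4386 -0.3119  0.3012] yaw_y -57.66 xax [-0.  0. -1.] q [-8.2590e-01  3.4830e-01  1.5840e+00  2.0000e-04  1.2097e+00  1.8030e-01] F [-0.2  1.   0.4] w 0.0871
delta tool mm [161.2  -1.3  -1.3]
```

View pics/w4.png

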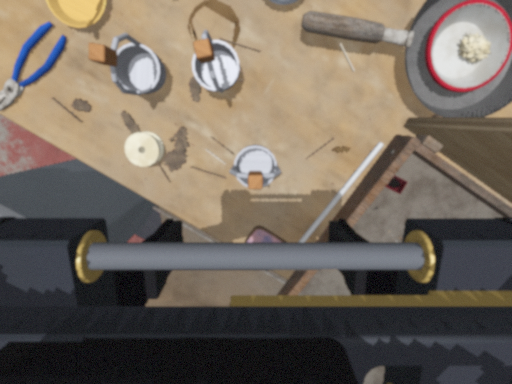

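View pics/s4.png

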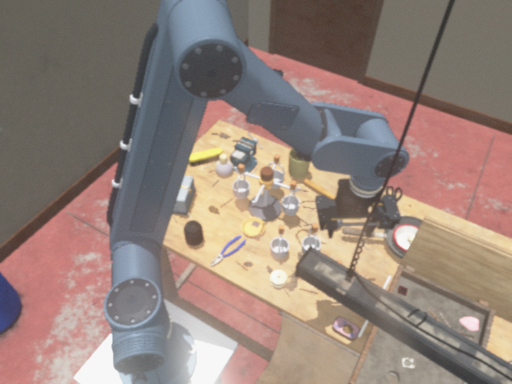

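View pics/t4.png

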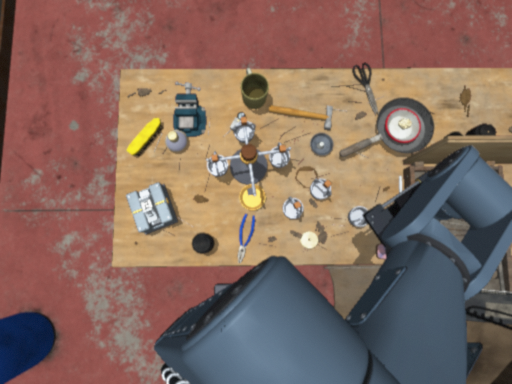

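```bash
python3 -c "
from h import *
import pickle
p=pickle.load(open('top0.pkl','rb'));q=pickle.load(open('scene0.pkl','rb'))
for z in (.3,.4,.45,.5,.55,.6,.65,.7): print(z,proj(p,(.4386,-.3119,z)).round(),proj(q,(.4386,-.3119,z)).round())
"
```

```text
0.3 [397. 209.] [350. 229.]
0.4 [418. 205.] [358. 203.]
0.45 [430. 202.] [362. 189.]
0.5 [445. 199.] [367. 174.]
0.55 [463. 195.] [373. 157.]
0.6 [484. 191.] [379. 138.]
0.65 [509. 185.] [385. 118.]
0.7 [540. 178.] [393.  96.]
```

```bash
python3 -c "
from st import *
p=robot.camera('wrist')
cv2.imwrite('pics/w5c.png',cv2.resize(p['image'][135:200,220:295,::-1],None,fx=8,fy=8,interpolation=cv2.INTER_CUBIC))
T=np.array(p['tool_from_camera'])
for X in [(.1634,0,0),(.1634,0,-.008),(.1634,0,.008),(.191,0,-.008),(.259,0,-.03),(.259,0,.03)]:
  c=np.linalg.inv(T)@np.array([*X,1]);print(X,p['fx']*c[0]/c[2]+p['cx'],p['fy']*c[1]/c[2]+p['cy'])
"
```

```text
t 10.92 pos [ 0.4386 -0.3122  0.3013] yaw_y -57.66 xax [-0.  0. -1.] q [-8.2630e-01  3.4830e-01  1.5837e+00  1.0000e-04  1.2097e+00  1.8010e-01] F [-0.5 -0.3 -0.6] w 0.0871
(0.1634, 0, 0) 255.16857287460695 184.13402331789092
(0.1634, 0, -0.008) 255.1773059743196 176.71366295566182
(0.1634, 0, 0.008) 255.15995310659773 191.45808773625518
(0.191, 0, -0.008) 255.18258758291591 171.9548178313446
(0.259, 0, -0.03) 255.21160256475667 146.77756035198132
(0.259, 0, 0.03) 255.16092173600188 189.869538435049
```

View pics/w5c.png

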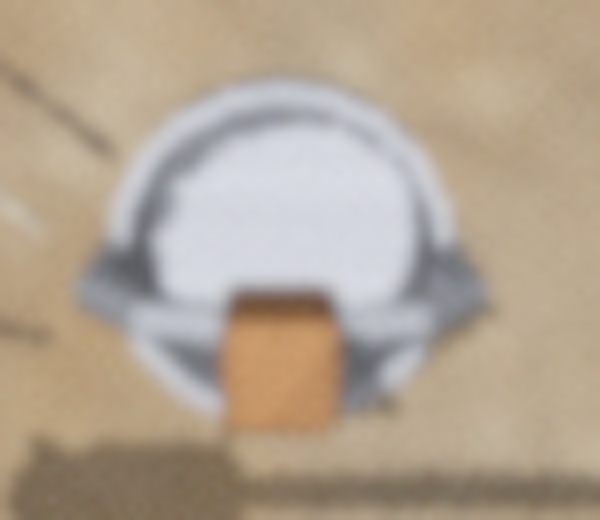

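Emit:
move_arm(commands=[[-1, 30, 0, -2, 0], [-1, 65, 0, -2, 0], [-1, 100, 0, -2, 0], [-1, 130, 0, -2, 0], [-1, 150, 0, -2, 0], [-1, 161, 0, -2, 0], [-1, 161, 0, -2, 0]])

```text
time: 11.55
position: [0.4388, -0.31, 0.1376]
tool_rot: [-0.678, -0.198, 0.68, -0.195]
ft_force: [0.6, 0.1, 0.4]
grip_width: 0.087
```

```bash
python3 -c "
from st import *
p=robot.camera('scene'); cv2.imwrite('pics/s5.png',p['image'][:,:,::-1])"
```

```text
t 11.55 pos [ 0.4388 -0.31    0.1376] yaw_y -57.73 xax [-0.004  0.005 -1.   ] q [-0.8232  0.5725  1.7481  0.      0.8272  0.1845] F [0.6 0.1 0.4] w 0.087
```

View pics/s5.png

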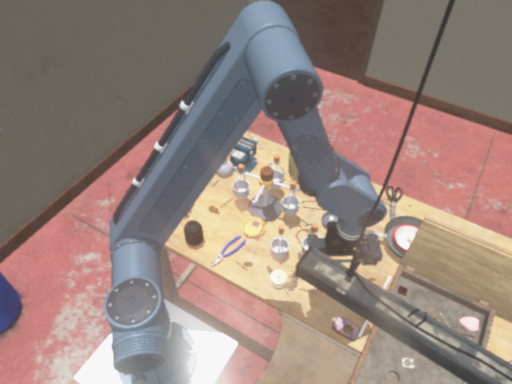

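Force is nil. Close on the tab.

Emit:
move_arm(commands=[[1, 0, 0, 0, 0], [1, 0, 0, 0, 0], [1, 0, 0, 0, 0], [1, 0, 0, 0, 0], [1, 0, 0, 0, 0], [1, 0, 0, 0, 0], [1, 0, 0, 0, 0], [1, 0, 0, 0, 0]], newtons=25)

```text
time: 12.27
position: [0.4402, -0.3114, 0.1405]
tool_rot: [0.679, 0.196, -0.679, 0.196]
ft_force: [-0.1, -0.4, -0.2]
grip_width: 0.0413
```

Emit:
move_arm(commands=[[1, 0, 0, 0, 0], [1, 0, 0, 0, 0], [1, 0, 0, 0, 0], [1, 0, 0, 0, 0], [1, 0, 0, 0, 0], [1, 0, 0, 0, 0], [1, 0, 0, 0, 0], [1, 0, 0, 0, 0]])

```text
time: 12.93
position: [0.4401, -0.3113, 0.1402]
tool_rot: [-0.679, -0.196, 0.679, -0.196]
ft_force: [0.0, 0.3, -0.6]
grip_width: 0.0159
```

Emit:
move_arm(commands=[[1, -10, 0, 0, 0], [1, -35, 0, 0, 0], [1, -70, 0, 0, 0], [1, -105, 0, 0, 0], [1, -135, 0, 0, 0], [1, -155, 0, 0, 0], [1, -160, -5, -3, 0], [1, -160, -20, -13, 3]])

```text
time: 13.6
position: [0.4414, -0.2897, 0.3027]
tool_rot: [0.685, 0.175, -0.683, 0.18]
ft_force: [0.8, -0.3, -1.4]
grip_width: 0.016
```

Emit:
move_arm(commands=[[1, 0, -22, -14, 3], [1, 0, -50, -32, 6], [1, 0, -80, -51, 9], [1, 0, -110, -70, 12], [1, 0, -140, -90, 15], [1, 0, -170, -109, 18], [1, 0, -200, -128, 21], [1, 0, -222, -142, 21.5]])

```text
time: 14.27
position: [0.4542, -0.0211, 0.2994]
tool_rot: [-0.705, -0.048, 0.706, -0.047]
ft_force: [0.9, 0.4, -1.7]
grip_width: 0.0156
```

```bash
python3 -c "
from st import *
d(.4418,-.0087,.2062)
p=robot.camera('scene'); cv2.imwrite('pics/s6.png',cv2.resize(p['image'][100:300,130:380,::-1],None,fx=3,fy=3))
p=robot.camera('wrist'); save(p,'w6')"
```

```text
t 14.27 pos [ 0.4542 -0.0211  0.2994] yaw_y -82.32 xax [-0.003  0.002 -1.   ] q [-2.9380e-01  2.2870e-01  1.7722e+00  1.1000e-03  1.1440e+00  1.1425e+00] F [ 0.9  0.4 -1.7] w 0.0156
delta tool mm [ 93.2 -13.8  10.4]
```

View pics/s6.png

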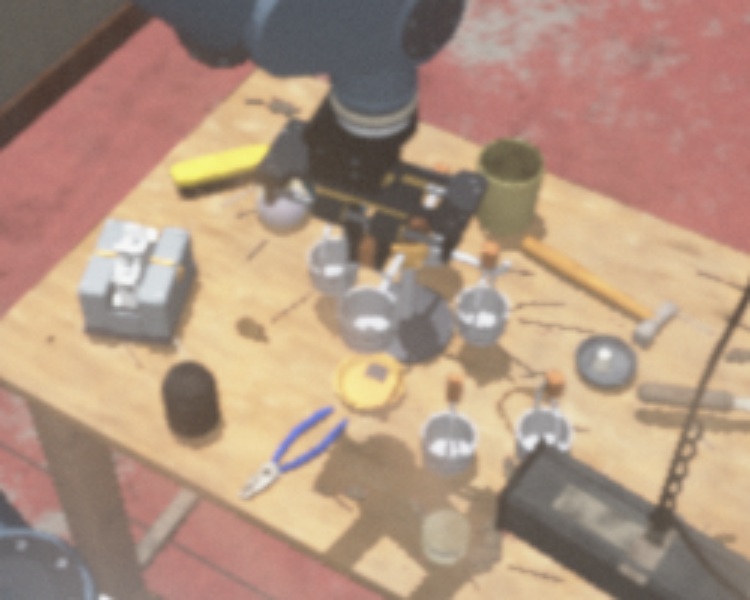

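View pics/w6.png

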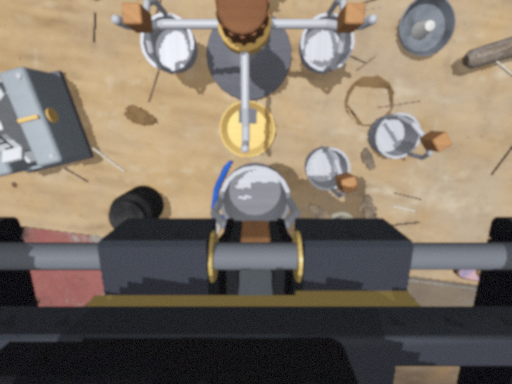

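Emit:
move_arm(commands=[[1, 20, -7, 5, 0], [1, 40, -14, 10, 0], [1, 60, -14, 10, 0], [1, 80, -14, 10, 0], [1, 92, -14, 10, 0], [1, 92, -14, 10, 0], [1, 92, -14, 10, 0]])

```text
time: 14.95
position: [0.4434, -0.0122, 0.2076]
tool_rot: [-0.705, -0.048, 0.706, -0.047]
ft_force: [0.1, -0.1, -1.5]
grip_width: 0.0159
```

```bash
python3 -c "
from st import *
import pickle
p=robot.camera('wrist'); save(p,'w7'); pickle.dump((p,o),open('w7.pkl','wb'))
cv2.imwrite('pics/w7c.png',cv2.resize(p['image'][60:260,150:360,::-1],None,fx=3,fy=3,interpolation=cv2.INTER_CUBIC))
for z in (.161,): print(ray(p,245,145,z,o))
p=robot.camera('scene'); cv2.imwrite('pics/s7.png',cv2.resize(p['image'][150:270,180:340,::-1],None,fx=4.8,fy=4.8,interpolation=cv2.INTER_CUBIC))
"
```

```text
t 14.95 pos [ 0.4434 -0.0122  0.2076] yaw_y -82.3 xax [-0.003  0.001 -1.   ] q [-2.8030e-01  3.5110e-01  1.9139e+00 -3.0000e-04  8.7930e-01  1.1563e+00] F [ 0.1 -0.1 -1.5] w 0.0159
[0.49359478 0.00098212 0.161     ]
```

View pics/w7c.png

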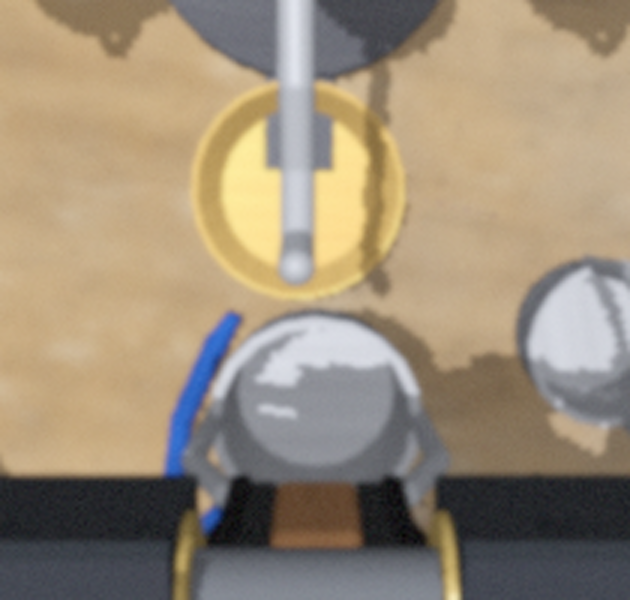

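View pics/s7.png

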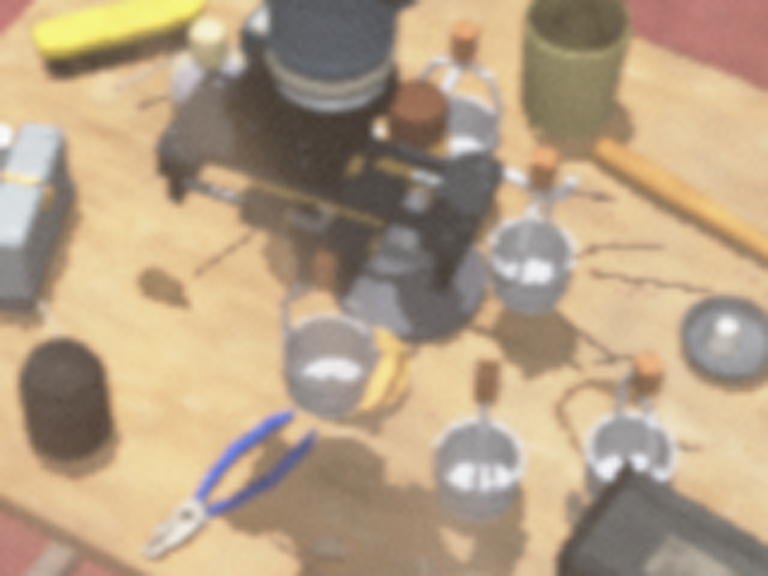

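```bash
python3 -c "
from h import *
import pickle
p,o=pickle.load(open('w7.pkl','rb'))
Rm=R.from_quat(o['tool_rot']).as_matrix()
f=lambda a,b,z: ray(p,150+(a+.5)/3-.5,60+(b+.5)/3-.5,z,o)
for a,b,z in [(297,265,.161),(297,150,.149),(295,60,.149),(299,190,.007),(300,140,.01)]:
  X=f(a,b,z); print(X.round(4),(Rm.T@(X-o['position'])*1000).round(1))
"
```

```text
[ 0.4921 -0.0015  0.161 ] [ 46.5  -4.  -49.7]
[0.5152 0.0018 0.149 ] [ 58.4  -4.2 -73.1]
[0.5331 0.0045 0.149 ] [ 58.4  -4.5 -91.3]
[0.5036 0.0028 0.007 ] [200.4  -6.6 -62.2]
[0.5215 0.0047 0.01  ] [197.4  -6.1 -80.1]
```

Emit:
move_arm(commands=[[1, 0, -4, -10, 0], [1, 0, -4, -25, 0], [1, 0, -4, -40, 0], [1, 0, -4, -55, 0], [1, 0, -4, -65, 0], [1, 0, -4, -69, 0], [1, 0, -4, -69, 0]])

```text
time: 15.63
position: [0.5133, 0.0015, 0.2087]
tool_rot: [0.706, 0.048, -0.705, 0.048]
ft_force: [0.1, 0.2, -1.2]
grip_width: 0.016
```

```bash
python3 -c "
from st import *
import pickle
p=robot.camera('wrist'); save(p,'w8'); pickle.dump((p,o),open('w8.pkl','wb'))
cv2.imwrite('pics/w8c.png',cv2.resize(p['image'][0:260,130:380,::-1],None,fx=2.3,fy=2.3,interpolation=cv2.INTER_CUBIC))
p=robot.camera('scene'); cv2.imwrite('pics/s8.png',cv2.resize(p['image'][150:270,180:340,::-1],None,fx=4.8,fy=4.8,interpolation=cv2.INTER_CUBIC))
"
```

```text
t 15.63 pos [0.5133 0.0015 0.2087] yaw_y -82.24 xax [ 0.002 -0.    -1.   ] q [-0.2151  0.4322  1.7527  0.      0.955   1.2202] F [ 0.1  0.2 -1.2] w 0.016
```

View pics/w8c.png

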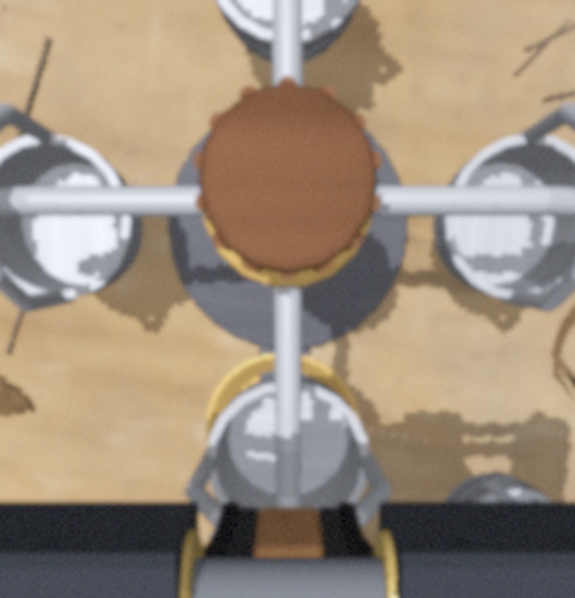

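View pics/s8.png

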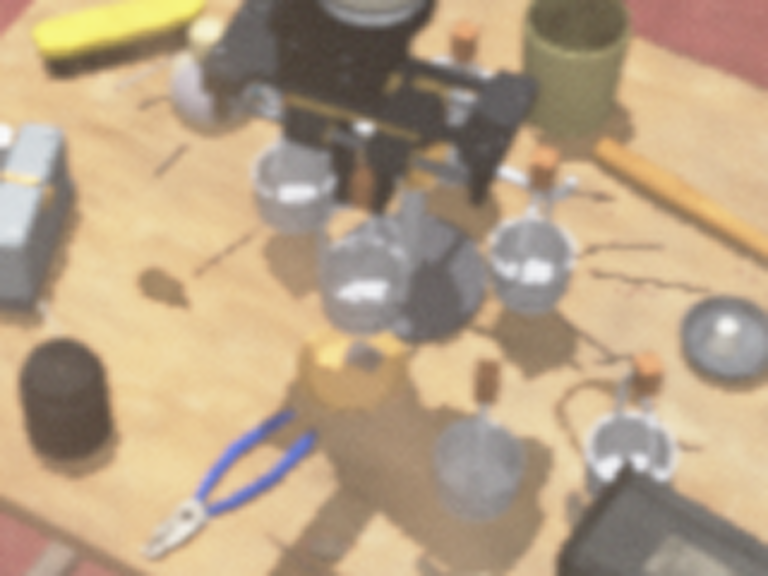

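```bash
python3 -c "
from h import *
import pickle
p,o=pickle.load(open('w8.pkl','rb'))
Rm=R.from_quat(o['tool_rot']).as_matrix()
X=ray(p,130+289.5/2.3,178/2.3,.19,o); print(X,(Rm.T@(X-o['position'])*1000).round(1))
"
```

```text
[0.6002677  0.01294046 0.19      ] [ 18.9   0.4 -87.7]
```

Emit:
move_arm(commands=[[1, 8, 0, 0, 0], [1, 16, 0, 0, 0], [1, 22, 0, 0, 0], [1, 26, 0, 0, 0], [1, 28, 0, 0, 0], [1, 28, 0, 0, 0]])

```text
time: 16.23
position: [0.5115, 0.0014, 0.1795]
tool_rot: [-0.705, -0.048, 0.706, -0.047]
ft_force: [-0.8, -0.5, -1.7]
grip_width: 0.0162
```

Emit:
move_arm(commands=[[1, 2, 0, 0, 0], [1, 2, 0, 0, 0], [1, 3, 0, 0, 0], [1, 3, 0, 0, 0]])

```text
time: 16.57
position: [0.5122, 0.0012, 0.1785]
tool_rot: [0.706, 0.048, -0.705, 0.048]
ft_force: [-2.6, -0.5, 7.4]
grip_width: 0.0159
```

Emit:
move_arm(commands=[[1, -2, 0, 1, 0], [1, -2, 0, 2, 0], [1, -1, 0, 2, 0], [1, -1, 0, 2, 0]])

```text
time: 16.9
position: [0.51, 0.0011, 0.1782]
tool_rot: [0.706, 0.048, -0.705, 0.048]
ft_force: [0.9, 1.1, 0.6]
grip_width: 0.0155
```

Emit:
move_arm(commands=[[0.5, 0, 0, 0, 0], [0.2, 0, 0, 0, 0], [0, 0, 0, 0, 0], [0, 0, 0, 0, 0], [0, 0, 0, 0, 0], [0, 0, 0, 0, 0], [0, 0, 0, 0, 0]])

```text
time: 17.48
position: [0.5101, 0.0011, 0.1783]
tool_rot: [-0.705, -0.048, 0.706, -0.048]
ft_force: [-1.4, 0.1, -0.9]
grip_width: 0.0426
```

```bash
python3 -c "
from st import *
p=robot.camera('scene'); cv2.imwrite('pics/s9.png',cv2.resize(p['image'][150:270,180:340,::-1],None,fx=4.8,fy=4.8,interpolation=cv2.INTER_CUBIC))
"
```

```text
t 17.48 pos [0.5101 0.0011 0.1783] yaw_y -82.27 xax [-0.  0. -1.] q [-0.2173  0.476   1.788   0.      0.8776  1.2187] F [-1.4  0.1 -0.9] w 0.0426
```

View pics/s9.png

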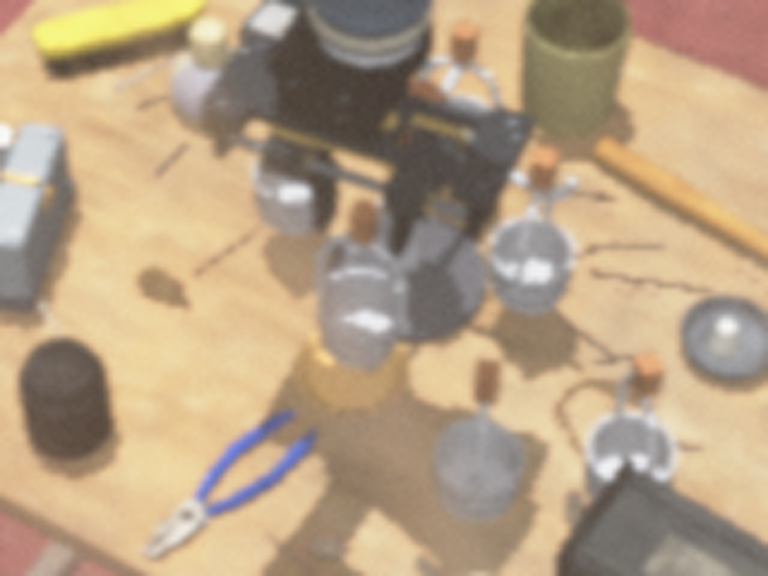

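Emit:
move_arm(commands=[[0, -15, 0, 0, 0], [0, -45, 0, 0, 0], [0, -80, 0, 0, 0], [0, -115, 0, 0, 0], [0, -130, 0, 15, 0], [0, -130, 0, 40, 0], [0, -130, 0, 70, 0], [0, -130, 0, 70, 0]])

```text
time: 18.2
position: [0.4347, -0.0075, 0.3079]
tool_rot: [-0.703, -0.048, 0.708, -0.047]
ft_force: [0.2, 1.0, -0.1]
grip_width: 0.0432
```

```bash
python3 -c "
from st import *
import pickle
t=pickle.load(open('top0.pkl','rb'))
f=lambda a,b: ray(t,120+(a+.5)/9-.5,175+(b+.5)/9-.5,.075)
a=f(118,338);b=f(398,238);dd=b-a;print(a,b,np.linalg.norm(dd),np.degrees(np.arctan2(dd[1],dd[0])),(a+b)/2)
c=[f(55,190),f(350,70),f(468,400),f(175,510)];print(np.round(c,4),np.mean(c,0))
p=robot.camera('wrist'); save(p,'w9'); pickle.dump((p,o),open('w9.pkl','wb'))
p=robot.camera('scene'); cv2.imwrite('pics/s10.png',cv2.resize(p['image'][150:270,150:310,::-1],None,fx=4.8,fy=4.8,interpolation=cv2.INTER_CUBIC))
"
```

```text
t 18.2 pos [ 0.4347 -0.0075  0.3079] yaw_y -82.28 xax [-0.007  0.001 -1.   ] q [-2.7480e-01  1.8930e-01  1.7997e+00 -9.0000e-04  1.1592e+00  1.1616e+00] F [ 0.2  1.  -0.1] w 0.0432
[0.45599737 0.34033719 0.075     ] [0.48657108 0.2542881  0.075     ] 0.0913192052009931 -70.4396000398751 [0.47128423 0.29731264 0.075     ]
[[0.5026 0.3617 0.075 ]
 [0.54   0.2707 0.075 ]
 [0.4357 0.2313 0.075 ]
 [0.4026 0.3209 0.075 ]] [0.47022244 0.29613975 0.075     ]
```

View pics/w9.png

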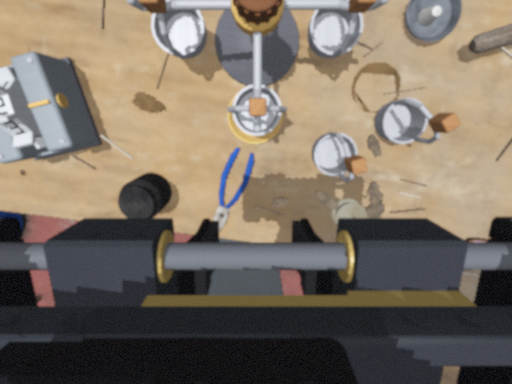

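View pics/s10.png

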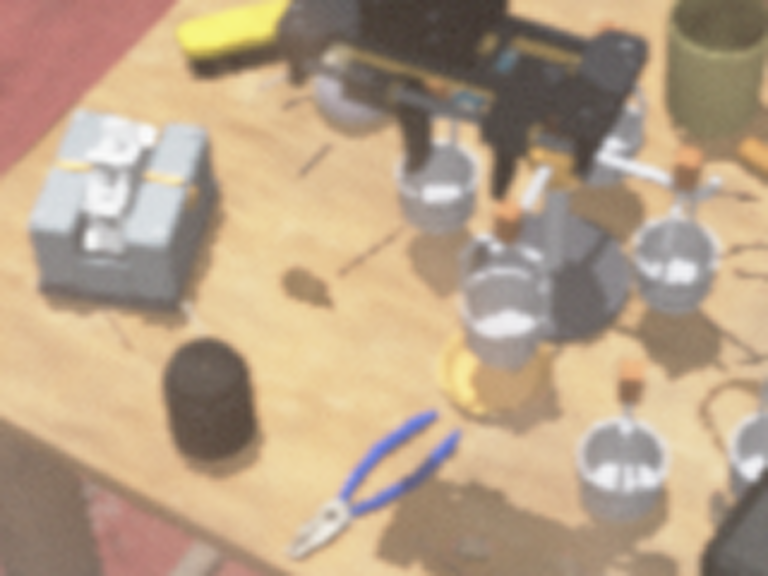

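Emit:
move_arm(commands=[[1, 0, -20, 2, -2], [1, 0, -55, 4, -4], [1, 0, -95, 8, -6], [1, 0, -135, 11, -8], [1, 0, -175, 14, -10], [1, 0, -215, 17, -12], [1, 0, -250, 20, -13], [1, 0, -274, 21.5, -13]])

```text
time: 18.97
position: [0.3825, 0.2638, 0.3083]
tool_rot: [0.696, 0.129, -0.695, 0.128]
ft_force: [0.7, -0.3, 0.4]
grip_width: 0.0025
```

Emit:
move_arm(commands=[[1, 0, 0, 0, 0], [1, 0, 0, 0, 0], [1, 0, 0, 0, 0]])

```text
time: 19.22
position: [0.3832, 0.2602, 0.3081]
tool_rot: [0.696, 0.127, -0.696, 0.128]
ft_force: [0.4, -0.2, -0.9]
grip_width: 0.0002
```

```bash
python3 -c "
from st import *
import pickle
p=robot.camera('wrist'); save(p,'w10'); pickle.dump((p,o),open('w10.pkl','wb'))
"
```

```text
t 19.22 pos [0.3832 0.2602 0.3081] yaw_y -69.25 xax [ 0.    -0.001 -1.   ] q [ 3.5490e-01  2.2970e-01  1.7430e+00 -7.0000e-04  1.1690e+00  1.5637e+00] F [ 0.4 -0.2 -0.9] w 0.0002
```

View pics/w10.png

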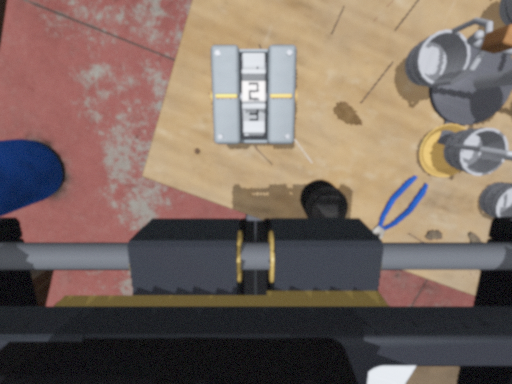

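```bash
python3 -c "
from h import *
import pickle
p,o=pickle.load(open('w10.pkl','rb'))
cv2.imwrite('pics/w10c.png',cv2.resize(p['image'][35:155,200:310,::-1],None,fx=5,fy=5,interpolation=cv2.INTER_CUBIC))
"
```

```text
(no output)
```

View pics/w10c.png

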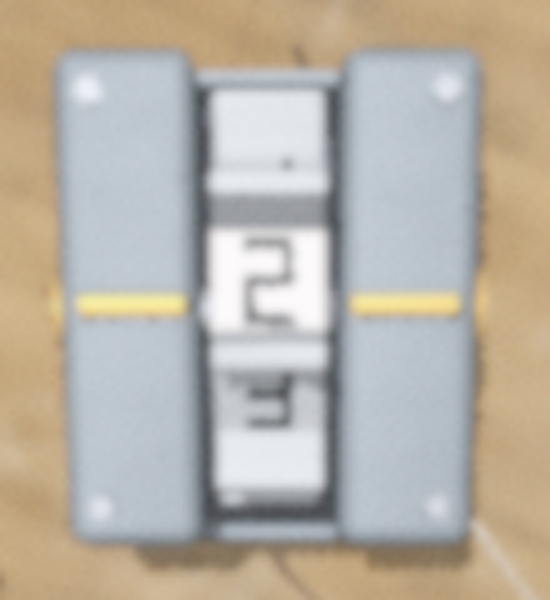

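```bash
cat > wheel.py <<'E'
from h import *
import pickle
def draw(p,o,C,az,th,box,s,n):
    """C centre xy, az of +x, th wheel offset: lugs at th+-22.5deg"""
    u0,v0,u1,v1=box
    im=cv2.resize(p['image'][v0:v1,u0:u1,::-1],None,fx=s,fy=s,interpolation=cv2.INTER_CUBIC)
    a=np.radians(az); ex=np.array([np.cos(a),np.sin(a),0]); ey=np.array([-np.sin(a),np.cos(a),0]); C=np.array([*C,0])
    def P(x,y,z): return ((proj(p,C+ex*x+ey*y+np.array([0,0,z]),o)-[u0,v0]+.5)*s-.5).astype(int)
    for k in (-2,-1,0,1):
        t=np.radians(th+22.5+45*k)
        q=[]
        for dw in (-.003,.003):
            for w in ((-.013,.013) if dw<0 else (.013,-.013)):
                q.append(P(.05*np.sin(t)+dw*np.cos(t),w,.06+.05*np.cos(t)-dw*np.sin(t)))
        cv2.polylines(im,[np.array(q)],True,(0,0,255) if k==0 else ((255,0,0) if k==-1 else (0,200,0)),1)
    for x in (0,): cv2.line(im,tuple(P(x,-.052,.075)),tuple(P(x,.052,.075)),(255,0,255),1)
    cv2.polylines(im,[np.array([P(.062*i,.052*j,.075) for i,j in((1,1),(1,-1),(-1,-1),(-1,1))])],True,(255,255,0),1)
    cv2.imwrite(f'pics/{n}.png',im)
E
python3 -c "
from wheel import *
p,o=pickle.load(open('w10.pkl','rb'))
Rm=R.from_quat(o['tool_rot']).as_matrix()
f=lambda a,b,z: ray(p,200+(a+.5)/5-.5,35+(b+.5)/5-.5,z,o)
L=f(75,304,.075);Q=f(462,303,.075);print(L,Q,(L+Q)/2,np.degrees(np.arctan2(*(Q-L)[[1,0]])))
c=np.array([f(55,52,.075),f(483,52,.075),f(470,542,.075),f(72,542,.075)]);print(c.round(4),c.mean(0))
print((Rm.T@((L+Q)/2-o['position'])*1000).round(1))
C=((L+Q)/2)[:2]
draw(p,o,c.mean(0)[:2],20.8,0,(200,35,310,155),5,'wo')
"
```

```text
[0.45374578 0.33937065 0.075     ] [0.48721861 0.25195453 0.075     ] [0.47048219 0.29566259 0.075     ] -69.04747100427741
[[0.5048 0.3617 0.075 ]
 [0.5401 0.2687 0.075 ]
 [0.4351 0.228  0.075 ]
 [0.3995 0.3217 0.075 ]] [0.46989357 0.29503744 0.075     ]
[233.1  -2.4 -94.2]
```

View pics/wo.png

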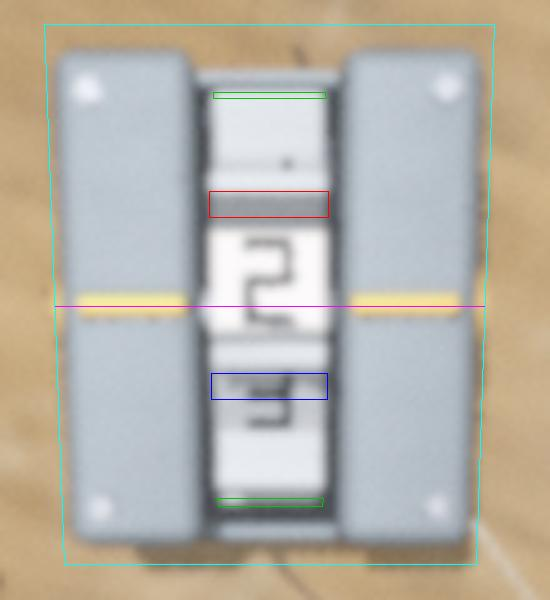

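```bash
python3 -c "
from wheel import *
p,o=pickle.load(open('w10.pkl','rb'))
draw(p,o,(.4702,.2954),20.9,7,(200,35,310,155),5,'wo')
"
```

```text
(no output)
```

View pics/wo.png

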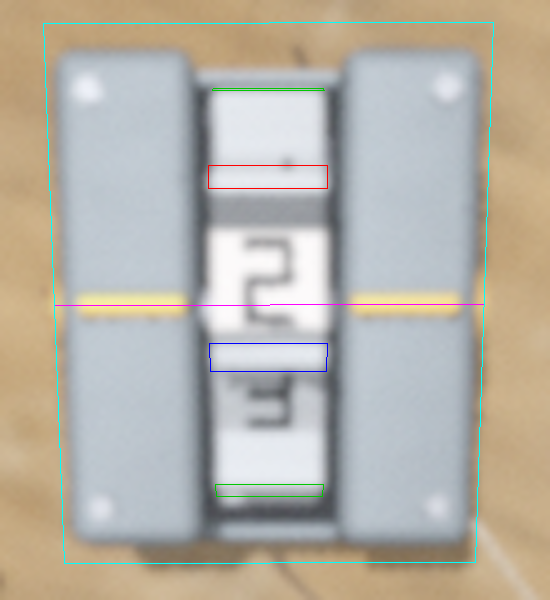

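Emit:
move_arm(commands=[[1, 30, -2, -20, 0], [1, 65, -2, -45, 0], [1, 100, -2, -62, 0], [1, 130, -2, -62, 0], [1, 155, -2, -62, 0], [1, 172, -2, -62, 0], [1, 182, -2, -62, 0], [1, 182, -2, -62, 0]])

```text
time: 19.93
position: [0.4393, 0.2824, 0.1243]
tool_rot: [-0.694, -0.126, 0.697, -0.127]
ft_force: [0.3, 0.4, 0.0]
grip_width: 0.0004
```

```bash
cat > tx.py <<'E'
from st import *
C=np.array([.4702,.2954]); a=np.radians(20.85)
v=o['position'][:2]-C
print('timer x,y mm of TCP',round(1000*(v@[np.cos(a),np.sin(a)]),1),round(1000*(v@[-np.sin(a),np.cos(a)]),1),'tip z',round(1000*o['position'][2]-25,1))
E
python3 tx.py
```

```text
t 19.93 pos [0.4393 0.2824 0.1243] yaw_y -69.4 xax [-0.004 -0.002 -1.   ] q [ 3.5720e-01  5.7990e-01  1.7953e+00 -2.0000e-04  7.7090e-01  1.5687e+00] F [0.3 0.4 0. ] w 0.0004
timer x,y mm of TCP -33.5 -1.2 tip z 99.3
```

Emit:
move_arm(commands=[[1, 0, 0, -6, 0], [1, 0, 0, -12, 0], [1, 0, 0, -18, 0], [1, 0, 0, -24, 0], [1, 0, 0, -30, 0], [1, 0, 0, -36, 0], [1, 0, 0, -40, 0], [1, 0, 0, -40, 0]])

```text
time: 20.6
position: [0.4787, 0.2989, 0.1265]
tool_rot: [0.696, 0.127, -0.695, 0.127]
ft_force: [-0.5, -0.1, -0.4]
grip_width: 0.0004
```

```bash
python3 -c "
from tx import *
p=robot.camera('scene'); cv2.imwrite('pics/s11.png',cv2.resize(p['image'][160:230,140:220,::-1],None,fx=8,fy=8,interpolation=cv2.INTER_CUBIC))"
```

```text
t 20.6 pos [0.4787 0.2989 0.1265] yaw_y -69.27 xax [ 0.002  0.001 -1.   ] q [3.6020e-01 6.1460e-01 1.6926e+00 3.0000e-04 8.3210e-01 1.5691e+00] F [-0.5 -0.1 -0.4] w 0.0004
timer x,y mm of TCP 9.2 0.3 tip z 101.5
```

View pics/s11.png

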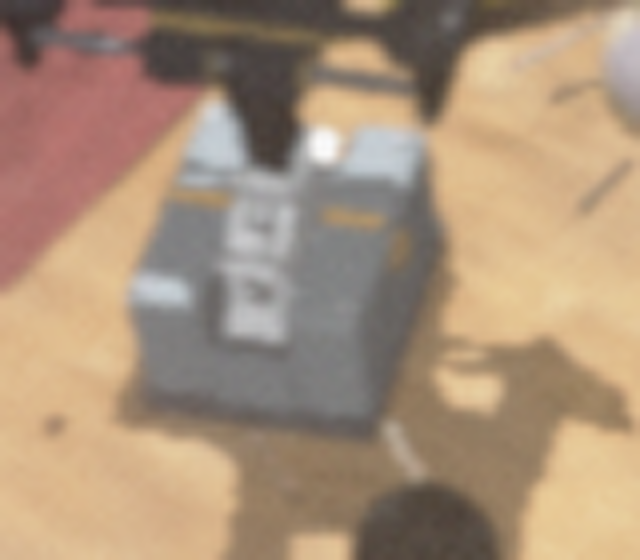

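Emit:
move_arm(commands=[[1, -20, 0, 4, 0], [1, -45, 0, 20, 0], [1, -80, 0, 45, 0], [1, -110, 0, 70, 0], [1, -120, 0, 90, 0], [1, -120, 0, 95, 0], [1, -120, 0, 95, 0]])

```text
time: 21.23
position: [0.3875, 0.2645, 0.2469]
tool_rot: [0.696, 0.127, -0.695, 0.127]
ft_force: [0.6, 0.1, 0.4]
grip_width: 0.0002
```

```bash
python3 -c "
from tx import *
from wheel import *
p=robot.camera('wrist'); save(p,'w11'); pickle.dump((p,o),open('w11.pkl','wb'))
C=proj(p,(.4702,.2954,.075),o).astype(int);print(C)
b=(C[0]-60,max(0,C[1]-70),C[0]+60,C[1]+60)
draw(p,o,(.4702,.2954),20.85,5,b,4.5,'wo2')
"
```

```text
t 21.23 pos [0.3875 0.2645 0.2469] yaw_y -69.25 xax [ 0.002  0.001 -1.   ] q [3.6010e-01 3.1930e-01 1.8129e+00 1.0000e-04 1.0076e+00 1.5687e+00] F [0.6 0.1 0.4] w 0.0002
timer x,y mm of TCP -88.2 0.6 tip z 221.9
[255  97]
```

View pics/wo2.png

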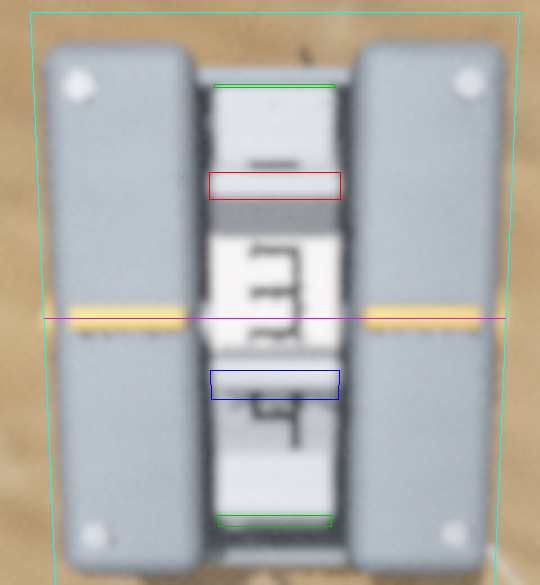

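Emit:
move_arm(commands=[[1, 20, 0, -20, 0], [1, 45, 0, -40, 0], [1, 75, 0, -54, 0], [1, 100, 0, -54, 0], [1, 115, 0, -54, 0], [1, 120, 0, -54, 0], [1, 120, 0, -54, 0]])

```text
time: 21.87
position: [0.4386, 0.2834, 0.1234]
tool_rot: [-0.694, -0.127, 0.697, -0.127]
ft_force: [-0.2, 0.4, 0.3]
grip_width: 0.0004
```

```bash
python3 tx.py
```

```text
t 21.87 pos [0.4386 0.2834 0.1234] yaw_y -69.3 xax [-0.004 -0.002 -1.   ] q [ 0.3595  0.5814  1.7959 -0.      0.769   1.569 ] F [-0.2  0.4  0.3] w 0.0004
timer x,y mm of TCP -33.8 0.1 tip z 98.4
```

Emit:
move_arm(commands=[[1, 0, 0, -6, 0], [1, 0, 0, -12, 0], [1, 0, 0, -18, 0], [1, 0, 0, -24, 0], [1, 0, 0, -30, 0], [1, 0, 0, -35, 0], [1, 0, 0, -38.5, 0], [1, 0, 0, -38.5, 0]])

```text
time: 22.53
position: [0.4761, 0.2978, 0.1266]
tool_rot: [0.696, 0.127, -0.695, 0.127]
ft_force: [-0.1, 0.2, -0.2]
grip_width: 0.0005
```

```bash
python3 tx.py
```

```text
t 22.53 pos [0.4761 0.2978 0.1266] yaw_y -69.28 xax [ 0.002  0.001 -1.   ] q [0.36   0.612  1.6993 0.     0.8283 1.5691] F [-0.1  0.2 -0.2] w 0.0005
timer x,y mm of TCP 6.4 0.1 tip z 101.6
```

Emit:
move_arm(commands=[[1, -20, 0, 4, 0], [1, -45, 0, 20, 0], [1, -80, 0, 45, 0], [1, -110, 0, 70, 0], [1, -120, 0, 90, 0], [1, -120, 0, 94, 0], [1, -120, 0, 94, 0]])

```text
time: 23.12
position: [0.3865, 0.264, 0.2471]
tool_rot: [0.696, 0.127, -0.695, 0.127]
ft_force: [0.4, 0.2, -0.1]
grip_width: 0.0006
```

```bash
python3 -c "
from tx import *
from wheel import *
p=robot.camera('wrist'); save(p,'w12'); pickle.dump((p,o),open('w12.pkl','wb'))
C=proj(p,(.4702,.2954,.075),o).astype(int);print(C)
b=(C[0]-60,max(0,C[1]-70),C[0]+60,C[1]+60)
draw(p,o,(.4702,.2954),20.85,3.5,b,4.5,'wo3')
"
```

```text
t 23.12 pos [0.3865 0.264  0.2471] yaw_y -69.26 xax [ 0.002  0.001 -1.   ] q [ 3.5990e-01  3.1720e-01  1.8157e+00 -1.0000e-04  1.0063e+00  1.5687e+00] F [ 0.4  0.2 -0.1] w 0.0006
timer x,y mm of TCP -89.4 0.5 tip z 222.1
[255  96]
```

View pics/wo3.png

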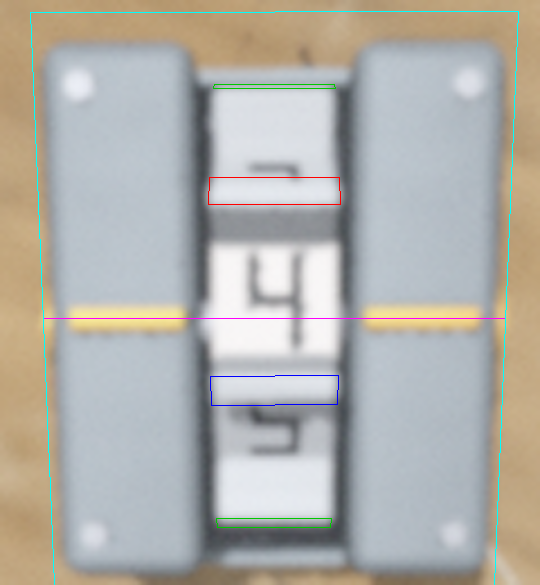

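Emit:
move_arm(commands=[[1, 20, 0, -20, 0], [1, 45, 0, -40, 0], [1, 75, 0, -54, 0], [1, 100, 0, -54, 0], [1, 115, 0, -54, 0], [1, 120, 0, -54, 0], [1, 120, 0, -54, 0]])

```text
time: 23.75
position: [0.4373, 0.2829, 0.1235]
tool_rot: [-0.694, -0.127, 0.697, -0.127]
ft_force: [0.1, 0.7, 0.8]
grip_width: 0.0008
```

Emit:
move_arm(commands=[[1, 0, 0, -6, 0], [1, 0, 0, -12, 0], [1, 0, 0, -18, 0], [1, 0, 0, -24, 0], [1, 0, 0, -29, 0], [1, 0, 0, -33, 0], [1, 0, 0, -36, 0], [1, 0, 0, -36, 0]])

```text
time: 24.42
position: [0.472, 0.2963, 0.1265]
tool_rot: [0.696, 0.127, -0.695, 0.127]
ft_force: [-0.4, 0.5, -0.0]
grip_width: 0.0002
```

```bash
python3 tx.py
```

```text
t 24.42 pos [0.472  0.2963 0.1265] yaw_y -69.27 xax [ 0.001  0.    -1.   ] q [0.36   0.6081 1.7098 0.     0.8223 1.5691] F [-0.4  0.5 -0. ] w 0.0002
timer x,y mm of TCP 2.0 0.2 tip z 101.5
```

Emit:
move_arm(commands=[[1, 0, 0, -1.3, 0], [1, 0, 0, -1.3, 0], [1, 0, 0, -1.3, 0]])

```text
time: 24.67
position: [0.4725, 0.2965, 0.1264]
tool_rot: [0.696, 0.127, -0.695, 0.127]
ft_force: [-0.3, -0.5, -0.2]
grip_width: 0.0008
```

Emit:
move_arm(commands=[[1, -20, 0, 4, 0], [1, -45, 0, 20, 0], [1, -80, 0, 45, 0], [1, -110, 0, 70, 0], [1, -120, 0, 88, 0], [1, -120, 0, 90, 0], [1, -120, 0, 90, 0]])

```text
time: 25.25
position: [0.388, 0.2646, 0.2471]
tool_rot: [0.697, 0.127, -0.695, 0.127]
ft_force: [0.1, 0.8, -0.7]
grip_width: 0.0005
```

```bash
python3 -c "
from tx import *
from wheel import *
p=robot.camera('wrist'); save(p,'w13'); pickle.dump((p,o),open('w13.pkl','wb'))
C=proj(p,(.4702,.2954,.075),o).astype(int);print(C)
b=(C[0]-60,max(0,C[1]-70),C[0]+60,C[1]+60)
draw(p,o,(.4702,.2954),20.85,0,b,4.5,'wo4')
"
```

```text
t 25.25 pos [0.388  0.2646 0.2471] yaw_y -69.26 xax [ 0.003  0.001 -1.   ] q [ 0.3599  0.3192  1.8123 -0.      1.0073  1.5687] F [ 0.1  0.8 -0.7] w 0.0005
timer x,y mm of TCP -87.7 0.5 tip z 222.1
[255  98]
```

View pics/wo4.png

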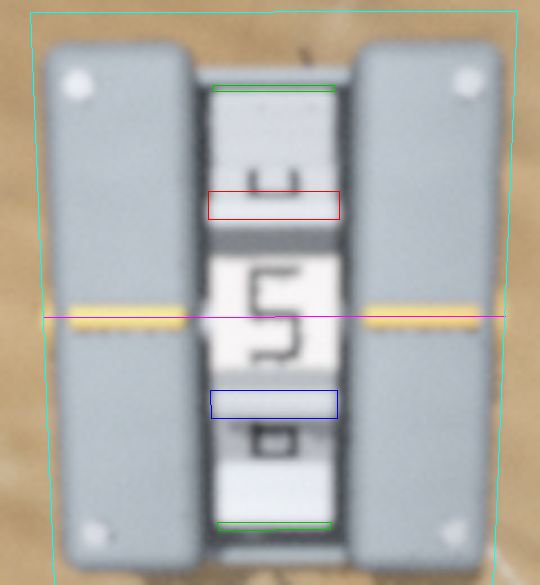

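```bash
python3 -c "
from wheel import *
from scipy.signal import find_peaks
a=np.radians(20.85); ex=np.array([np.cos(a),np.sin(a),0])
for n in ('w12','w13'):
  p,o=pickle.load(open(n+'.pkl','rb'))
  C=np.array([.4702,.2954,0])
  def row(x,z): return proj(p,C+ex*x+[0,0,z],o)[1]
  u=int(round(proj(p,(*C[:2],.1),o)[0]))
  g=cv2.cvtColor(p['image'],cv2.COLOR_RGB2GRAY).astype(float)
  r0=int(row(0,.09))
  print(n,'mark rows',g[:,u-28:u-22].mean(1)[r0-6:r0+7].round(),r0-6, 'pred mark',row(0,.075).round(2))
  B=p['image'][:,:,2].astype(float); m=np.r_[B[r0-10:r0+12,u-38:u-20].mean(1)]; w=np.clip(np.median(m)-m,3,None)-3; print('mark row', (w*np.arange(r0-10,r0+12)).sum()/w.sum())
  prof=g[:,u-12:u-8].mean(1); print('prof',list(zip(range(r0-28,r0+30),prof[r0-28:r0+30].round().astype(int))))
  for th in (-4,-2,0,2,4):
    out=[]
    for s in (1,-1):
      t=np.radians(th+s*22.5)
      # lug base on top flat: lug face toward top at r where meets the flat
      for rr,off in ((.05,s*-.003),(.05,s*.003)):
        out.append(round(row(rr*np.sin(t)+off*np.cos(t),.06+rr*np.cos(t)-off*np.sin(t)),2))
      t0=np.radians(th); xx=s*(.034*np.tan(np.radians(22.5))-.003/np.cos(np.radians(22.5)))
      out.append(round(row(.034*np.sin(t0)+xx*np.cos(t0),.06+.034*np.cos(t0)-xx*np.sin(t0)),2))
    print(th,'far:inner,outer,base;near:',out)
"
```

```text
w12 mark rows [193. 194. 193. 193. 200. 215. 225. 227. 220. 203. 181. 175. 184.] 89 pred mark 96.34
mark row 97.12594059405939
prof [(67, np.int64(228)), (68, np.int64(230)), (69, np.int64(230)), (70, np.int64(222)), (71, np.int64(200)), (72, np.int64(170)), (73, np.int64(150)), (74, np.int64(146)), (75, np.int64(146)), (76, np.int64(145)), (77, np.int64(146)), (78, np.int64(148)), (79, np.int64(167)), (80, np.int64(200)), (81, np.int64(228)), (82, np.int64(242)), (83, np.int64(246)), (84, np.int64(246)), (85, np.int64(246)), (86, np.int64(246)), (87, np.int64(246)), (88, np.int64(246)), (89, np.int64(246)), (90, np.int64(246)), (91, np.int64(246)), (92, np.int64(246)), (93, np.int64(246)), (94, np.int64(246)), (95, np.int64(246)), (96, np.int64(247)), (97, np.int64(247)), (98, np.int64(246)), (99, np.int64(246)), (100, np.int64(246)), (101, np.int64(246)), (102, np.int64(246)), (103, np.int64(242)), (104, np.int64(228)), (105, np.int64(206)), (106, np.int64(190)), (107, np.int64(187)), (108, np.int64(198)), (109, np.int64(216)), (110, np.int64(224)), (111, np.int64(222)), (112, np.i
[... 2424 characters left out ...]
loat64(80.23), np.float64(73.71), np.float64(87.27), np.float64(118.08), np.float64(123.98), np.float64(111.19)]
-2 far:inner,outer,base;near: [np.float64(78.29), np.float64(71.89), np.float64(85.95), np.float64(116.27), np.float64(122.32), np.float64(109.92)]
0 far:inner,outer,base;near: [np.float64(76.38), np.float64(70.12), np.float64(84.65), np.float64(114.41), np.float64(120.61), np.float64(108.63)]
2 far:inner,outer,base;near: [np.float64(74.51), np.float64(68.39), np.float64(83.36), np.float64(112.53), np.float64(118.85), np.float64(107.32)]
4 far:inner,outer,base;near: [np.float64(72.67), np.float64(66.71), np.float64(82.1), np.float64(110.61), np.float64(117.06), np.float64(105.99)]
```

```bash
python3 -c "
from st import *
p=robot.camera('scene'); cv2.imwrite('pics/s14.png',cv2.resize(p['image'][130:300,150:350,::-1],None,fx=3.5,fy=3.5,interpolation=cv2.INTER_CUBIC))
p=robot.camera('top'); cv2.imwrite('pics/t14.png',cv2.resize(p['image'][90:280,100:400,::-1],None,fx=2.6,fy=2.6,interpolation=cv2.INTER_CUBIC))
"
```

```text
t 25.3 pos [0.3888 0.2648 0.2464] yaw_y -69.27 xax [ 0.002  0.001 -1.   ] q [ 3.5970e-01  3.2150e-01  1.8110e+00 -1.0000e-04  1.0071e+00  1.5687e+00] F [ 0.9 -0.   0.6] w 0.0
```

View pics/s14.png

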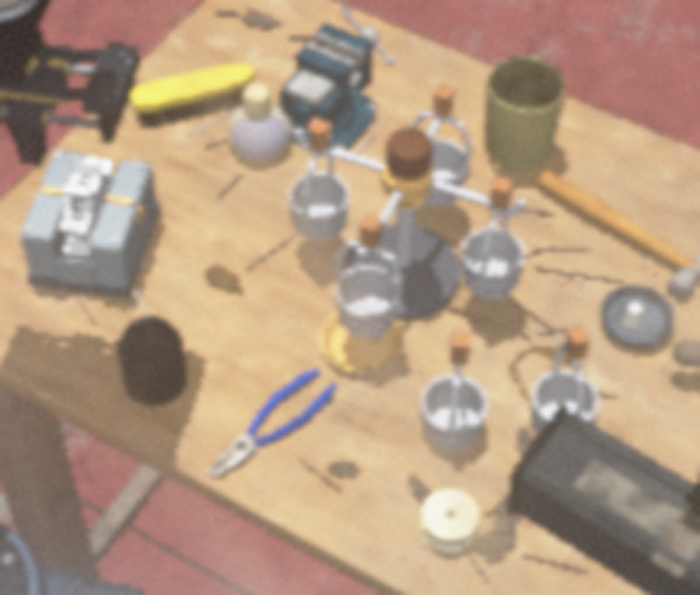

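View pics/t14.png

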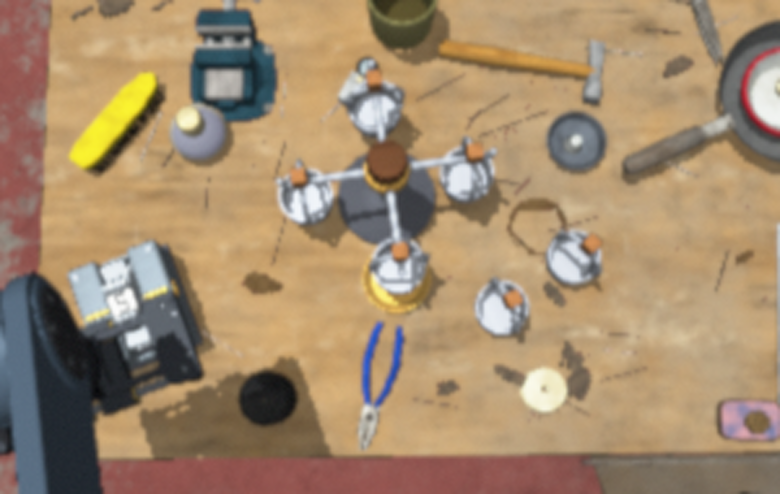

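```bash
python3 -c "
from h import *
print(robot.hand_in())"
```

```text
the job is handed in; nothing more can be done
None
```

The job is done and handed in at about 25 s of the 72 s allowed.

- **Carousel:** I gripped the knob and turned it 68° clockwise, which put the empty hook over the drip dish. Two wrist pictures put the hook about 1° short of the dish's centre line. That is within the calibration error, so I did not correct it.
- **Basket:** I took the basket farthest to the robot's right by its tab and hung it on the hook by its bail. The last scene and top pictures show it hanging upright over the dish with nothing touching it.
- **Timer:** I rolled the thumbwheel from figure 2 to figure 5 with three fingertip pushes on the lugs. In the last wrist picture the 5 is on top, in line with the marks. I measured it about 0.5° short, but individual edges disagreed, from -1.6° to +0.3°.
- **Everything else:** The jar, pliers, spool, lamp and the other baskets looked unmoved in the last pictures. The wrist readings I took stayed below 8 N, the highest being when the bail first touched the hook.

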